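# Zero the carton length gauge and lock its sliding leg at the mark

### The arm

A 6-joint arm with a two-finger parallel gripper is mounted at the origin on the work surface. World frame = base frame: x ahead of the robot, y to its left, z up, the work surface at z = 0. Lengths are in m, angles in rad, forces in N, time in s.
With the tool pointing down it reaches from about 0.35 to 0.775 m from the base axis. Payload 7.3 kg.
Tool frame: the origin (TCP) lies on the front face of the gripper's body, between the roots of the fingers; the fingertips stand 66 mm ahead of it and the grasp point (between the pads) lies 47 mm ahead of it; z points along the fingers, y is the direction in which the jaws open and shut (so a half turn about z gives the same grasp; the last joint's range is limited). The gripper opens to 92 mm and grips with 3 to 60 N. Pads are 19 mm wide; open, the fingers measure 130 mm over their backs; the gripper's body (75 mm by 190 mm) begins 47 mm behind the grasp point.
Start: joints at [0.982, 0.342, 1.524, -0, 1.275, -0.146], TCP at [0.225, 0.474, 0.292] pointing down, gripper open.
Joint ranges: [-2.53, 2.53], [-0.77, 2.02], [0.04, 2.7], [-1, 4.14], [0.28, 2.66], [-3.11, 3.11]. Speed limits (rad/s): [2.57, 2.57, 3.14, 3.14, 3.14, 3.14].

### API

Orientations are given as [roll, pitch, yaw] about the fixed x, y, z axes, in that order (R = Rz(yaw) Ry(pitch) Rx(roll)).
In Python, from cell import observe, read_camera, hand_in, search_frame, tip_of gives the robot as it stands. The module is installed in compiled form; this text tells all that it offers.
- The arm moves only by the tool apply_moves, never from a script. Its argument "motion" is a list of rows, each an object with "offset": the shift along the tool's x, y, z in mm, a list of three; "rotation": the turn, a rotation vector about the tool's x, y, z in rad, a list of three. In form: [{"offset": [x, y, z], "rotation": [rx, ry, rz]}, ...]. A call has 1 to 12 rows; each row shifts and turns the pose as measured when the row begins, along the tool's axes as they then stand; what a row does not reach is not made up. A row lasts 1/12 s, in which the tool goes at most 41.7 mm and 7.16 degrees, less where a joint would pass 70% of its speed; a pose out of reach is approached as far as the arm can. A call with a gripper value outside its range is refused whole. "grip" is the closure, from 0 (fully open) to 1 (shut), set as the call begins (left out, the last holds). The fingers move at their own pace and stop on an object; "grip_force" is the grip in N (left out, the last holds). Time passes only in rows, so rows that do not move let the fingers close. It gives the time, the measured TCP pose, the force and the opening at its end, in the units of the state.
- observe(): the state, without advancing time (a new reading comes with each control period).
- read_camera(name): name is "scene" or "top"; returns a dict with "img" (400x640x3 uint8, red, green, blue), "camera_matrix" (3x3 intrinsics, pixels), "R" (3x3) and "t" (3): a world point X has camera coordinates R X + t. Camera axes: x right, y down, z forward; pixel columns grow to the right and rows downward; lengths in m; the calibration is good to about 2 mm. A picture is of the moment at which its call begins. There is no depth.
- hand_in(): hands the job in, once; it reports no verdict.
Trained networks look in a picture, given as the dict that the camera call returned (one of the last four; its "shot" number tells which), for a name from the list of things; names that differ only in an ending like _2 or _b are one class to them, and where a whole thing is asked for, a point or a joint stands for the part that bears it (a point fixed in the world has none). Each returns a list of dicts, best first, with "score" (0 to 1); they miss things now and then, are a little off and sometimes report something else, mostly with a low value. They report only what shows in the picture. A call takes as long as a camera call.
- search_frame(query, picture): "location" ([x, y, z] in m, in world coordinates, good to about 4 mm: the middle of the surface that is visible of it).
- tip_of(query, picture): "location" ([x, y, z] in m, in world coordinates, good to about 4 mm: a listed point, or the origin of a listed thing).
The state is a dict: "time": time; "qpos": joint angles; "qvel": joint speeds; "joint_efforts": joint torques, N m; "tool_pos": TCP position; "tool_rot": TCP orientation; "contact_force": force on the tool from outside, world axes, zero at the start; "torque": the same for the moment, N m; "opening": finger opening in m.
Only numpy, scipy, OpenCV 4.12 (cv2) and the standard library are available. Lean on these libraries where they do the work, as an engineer would, in place of code of your own. Each camera call takes 0.05 s, during which the arm holds its last target.

### The job

Set up the carton length gauge: first turn its black dial knob until the orange pointer reads zero (the green tick), and let go of it. Then take the white fin of the sliding leg and, with the yellow cam lever still open, draw the leg out against its spring until it stands in line with the red length mark; hold it there and, without letting it leave the mark, slide the cam lever along the fin until it is fully closed. Finish still holding the leg at the mark with the lever closed (do not let go), and leave the scanner, the reel and the carton undisturbed.

Things in the scene. Friction and masses are not known exactly. Their poses are not given: they have to be found in the camera images.
- gauge: Carton length gauge: fixed aluminium plate 155 (x) x 380 (y) x 16 mm on the table, turned up to 20 degrees. Origin: underside, on the line of dial and leg. +y: the leg slides outward; +x: along the fin, towards its closed end; z up. Dial at y -135 mm; grey sleeve (44 x 50 mm, top 42 mm above table) at y -80 to -30; leg starts at y +30; white scale along the +x edge.
- dial (a joint): Angle of the dial knob (rad): 0 = pointer on the green zero tick, which lies in the gauge's +x direction from the knob's axis. Positive = turned clockwise seen from above; it starts at 0.45 to 1.3, so turn it counter-clockwise. End stops at -0.5 and 1.8, none at zero; stays where left (friction 0.05 N m).
- dial_grip (a point): Point on the knob's vertical axis, 59 mm above the table, centre of the knob's black grip bar. The bar is 44 mm long, 12 mm wide, its top 72 mm and its foot 42 mm above the table. The bar points along the orange pointer: along the gauge's x axis when the knob reads zero. x axis = pointer direction.
- leg: Sliding leg: dark carriage (30 mm wide in y, top 34 mm above table) with a white upright fin 120 (x) x 10 (y) x 46 mm high. Origin: foot of the fin, mid thickness, 34 mm above table. Slides along the gauge's y, 110 mm outward; a spring pulls it back, 3 N at the start plus 60 N/m, also after the lever is closed. The fin is slippery (friction 0.2): lightly pinching fingers can slide along it.
- leg_fin (a point): Mid thickness of the fin, half-way up (57 mm above the table). This must stand in line with the red mark, measured along the gauge's y. The fin runs from 65 mm on the -x side to 55 mm on the +x side of this point.
- leg_grip (a point): Where to pinch the fin across its thickness (along y): near its -x end, 45 mm on the -x side of leg_fin, 62 mm above the table. The fin's end is 20 mm farther in -x; the open lever's face is 33 to 41 mm away in +x.
- lever (a joint): Travel of the yellow cam lever along the fin (m): 0 = open, 0.040 = fully closed against the dark stop lug at the fin's +x end. Closing is in the gauge's +x direction. Friction 2.5 N, no spring, stays where left. It is carried by the leg.
- lever_face (a point): Middle of the lever's flat -x face, 57 mm above the table: the face that is pushed to close it. The lever is a saddle over the fin, 24 mm long (x), 43 mm wide (y), from 36 to 87 mm above the table; it stands out 16 mm on each side of the fin, so fingers that straddle the fin push it squarely.
- mark_line (a point): The red length mark: small red clip, 5 mm wide in y, 10 mm high, on the scale at the gauge's +x edge (70 mm in +x from leg_fin), 45 to 95 mm in +y from where the leg starts. The point is the middle of its top, 26 mm above the table; axes as the gauge's. A red line on the leg's +x end shows the fin's centre plane.
- scanner: Bystander: hand-held code scanner lying flat, 62 x 155 x 34 mm, loose, beyond the gauge. Origin: underside. Leave alone.
- reel: Bystander: blue component reel lying flat, 100 mm across, 16 mm high, loose, beyond the dial end of the gauge. Origin: underside centre. Leave alone.
- carton: Bystander: closed cardboard carton 100 x 75 x 60 mm, loose, beyond the leg end of the gauge. Origin: underside centre. Leave alone.

How it is judged:
By the outcome, as a careful person would: the job done as asked, in the order asked, and still so for the second after the job is handed in, while the arm keeps its last pose, push and grip.
It also fails if it takes over 54 s, if anything falls off the work surface, if the arm or the gripper's body presses on something with over 40 N, if the wrist force passes 120 N, or if a joint passes its speed limit or range.

## Working session

There is one attempt and no reset: what is moved stays moved. The work goes in short steps, Python scripts to look and compute and a tool call to move; the robot and the scene stay as the last step left them, time stands still between calls to the robot, and variables do not carry over. Pictures are saved under pics/ and viewed, and the job is handed in when it is done.

Besides the shell and the picture viewer there is one more tool, called as name([rows], argument=value, ...), one row to a line, values as JSON. apply_moves: Moves the arm, as the interface text tells. Its arguments: {"type":"object","properties":{"motion":{"type":"array"},"grip":{"type":"number"},"grip_force":{"type":"number"}},"required":["motion"]}

```bash
mkdir -p pics; ls; cat > h.py <<'E'
import numpy as np, cv2
from cell import *
from scipy.spatial.transform import Rotation as Ro
np.set_printoptions(precision=4,suppress=True)
def save(p,n,crop=None,s=1):
    im=p['img'][:,:,::-1]
    if crop: im=im[crop[1]:crop[3],crop[0]:crop[2]]
    cv2.imwrite('pics/'+n,cv2.resize(im,None,fx=s,fy=s,interpolation=cv2.INTER_CUBIC))
def proj(p,X):
    c=np.array(p['R'])@np.array(X)+np.array(p['t']); u=np.array(p['camera_matrix'])@c; return u[:2]/u[2]
def back(p,uv,z):
    K=np.array(p['camera_matrix']);R=np.array(p['R']);t=np.array(p['t'])
    d=R.T@np.linalg.solve(K,[uv[0],uv[1],1.]); o=-R.T@t
    return o+d*(z-o[2])/d[2]
E
python3 - <<'E'
from h import *
s=observe();print(s)
for n in ['top','scene']:
    p=read_camera(n); save(p,n+'0.png')
    print(n,'cam at',-np.array(p['R']).T@np.array(p['t']))
    for q in ['gauge','dial_grip','leg','leg_fin','leg_grip','lever_face','mark_line','scanner','reel','carton']:
        r=tip_of(q,p); print(q,[(np.round(a['location'],4),round(a['score'],2)) for a in r[:2]])
E
```

```text
pics
{'time': 0.0, 'qpos': array([ 0.982 ,  0.3427,  1.525 , -0.    ,  1.2754, -0.146 ]), 'qvel': array([-0.0009,  0.0016, -0.001 , -0.0004,  0.0016,  0.0008]), 'joint_efforts': array([ -0.0009, -43.1235, -24.4226,   0.0719,   0.0558,  -0.0002]), 'tool_pos': array([0.2248, 0.4741, 0.2915]), 'tool_rot': array([-3.14  , -0.0002,  2.6988]), 'contact_force': array([-1.2158,  0.2523, -0.0733]), 'torque': array([-0.0316,  0.0085,  0.0367]), 'opening': 0.09178684655587224}
top cam at [0.5403 0.0352 1.0497]
gauge [(array([ 0.6813, -0.2016,  0.0024]), 0.37)]
dial_grip [(array([ 0.6431, -0.0626,  0.0578]), 0.54)]
leg [(array([0.5905, 0.0917, 0.0329]), 0.87)]
leg_fin [(array([0.5896, 0.0883, 0.0538]), 0.78)]
leg_grip [(array([0.5452, 0.0732, 0.0638]), 0.69), (array([0.6334, 0.1678, 0.025 ]), 0.66)]
lever_face [(array([0.5812, 0.0862, 0.0564]), 0.53)]
mark_line []
scanner [(array([0.7582, 0.157 , 0.0038]), 0.8)]
reel [(array([ 0.6792, -0.1994,  0.0016]), 0.68)]
carton [(array([ 0.5576,  0.3547, -0.0007]), 0.8)]
scene cam at [1.469  0.0986 0.6047]
gauge [(array([0.5981, 0.0617, 0.003 ]), 0.75)]
dial_grip [(array([ 0.6444, -0.0671,  0.0583]), 0.75)]
leg [(array([0.587 , 0.0877, 0.0585]), 0.38)]
leg_fin [(array([0.5889, 0.0861, 0.055 ]), 0.64)]
leg_grip [(array([0.5471, 0.0707, 0.0609]), 0.75)]
lever_face [(array([0.5796, 0.0889, 0.0601]), 0.84)]
mark_line [(array([0.641 , 0.167 , 0.0283]), 0.56)]
scanner [(array([0.7615, 0.1602, 0.0027]), 0.83)]
reel [(array([ 0.6788, -0.2001,  0.0004]), 0.88), (array([0.6396, 0.1677, 0.0281]), 0.62)]
carton [(array([0.5588, 0.3516, 0.0024]), 0.9)]
```

```bash
python3 - <<'E'
from h import *
p=read_camera('top'); save(p,'t1.png',(180,30,480,330),2)
E
```

```text
(no output)
```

View pics/top0.png

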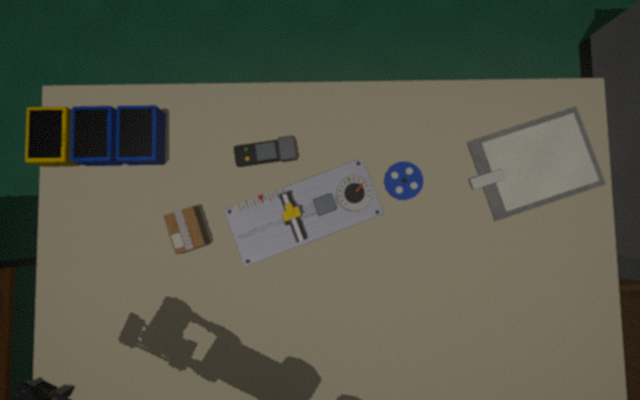

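View pics/scene0.png

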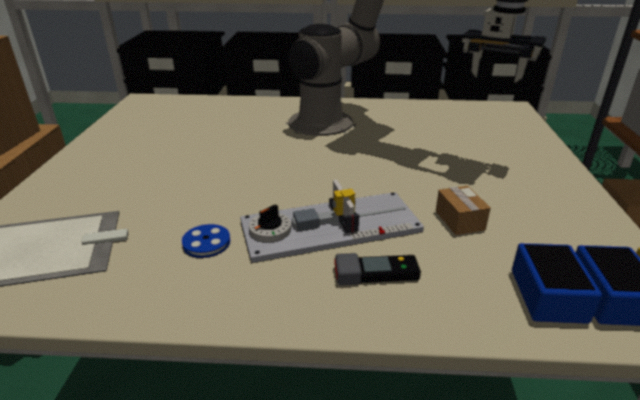

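The top view has world +x up and +y to the left. The gauge spans roughly (228..382, 160..263), the dial is at (355,192), the lever at (291,212) and the red mark at (261,198). I'll zoom in on both views.

```bash
python3 - <<'E'
from h import *
p=read_camera('top'); save(p,'t2.png',(220,150,390,270),4.7)
p=read_camera('scene'); save(p,'s2.png',(235,170,435,260),4)
E
```

```text
(no output)
```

View pics/t2.png

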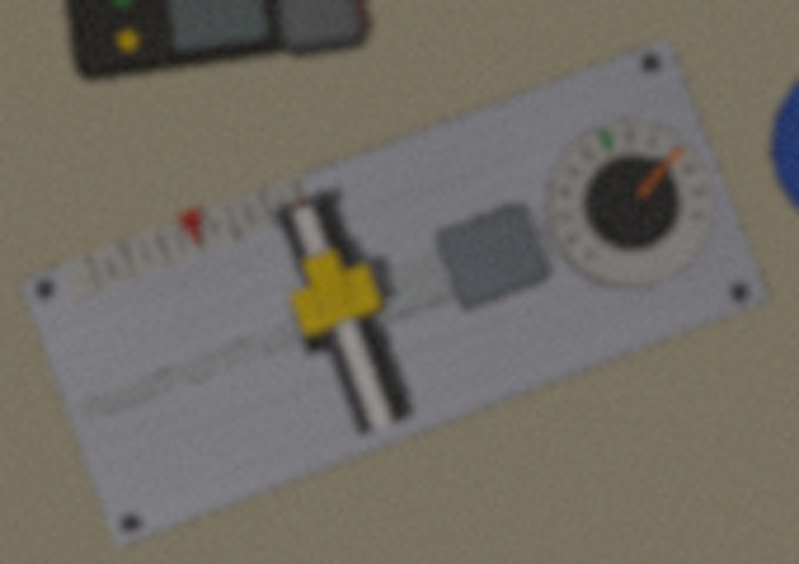

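View pics/s2.png

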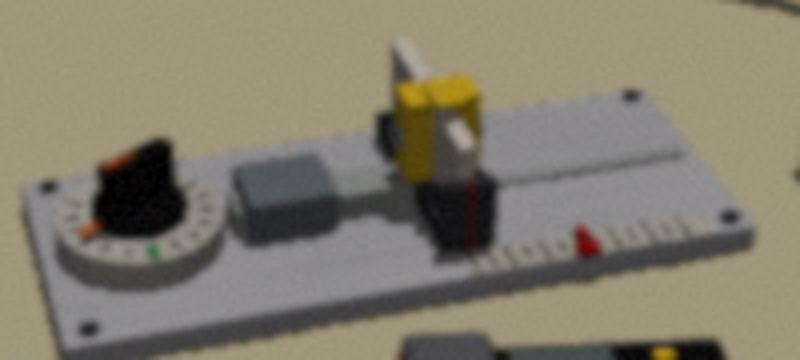

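```bash
python3 - <<'E'
from h import *
p=read_camera('top')
g=p['img'].astype(int)
def px(a): return (220+a[0]/4.7-.4,150+a[1]/4.7-.4)
# corners TL(+x,+y end) TR(+x,-y) BR(-x,-y) BL(-x,+y)
C=np.array([back(p,px(a),.016)[:2] for a in [(22,285),(670,40),(768,297),(118,545)]])
L=np.array([[.0775,.19],[.0775,-.19],[-.0775,-.19],[-.0775,.19]])
print(C, np.linalg.norm(C-np.roll(C,1,0),axis=1))
H=lambda A,B:(lambda U,S,V:(V.T@np.diag([1,np.linalg.det(V.T@U.T)])@U.T))(*np.linalg.svd((A-A.mean(0)).T@(B-B.mean(0))))
R=H(L,C); yaw=np.arctan2(R[1,0],R[0,0]); o=C.mean(0); print('yaw',np.degrees(yaw),'center',o)
print('resid',(C-(L@R.T+o))*1e3)
def loc(X): return R.T@(np.array(X)[:2]-o)
for n,c in dict(dial=(.6438,-.065),leg_fin=(.5892,.0872),grip=(.546,.072),face=(.5804,.0875),mark=(.641,.167)).items(): print(n,loc(c)*1e3)
# colour blobs
r,gg,b=g[...,0],g[...,1],g[...,2]
def blob(m,z,n):
    ys,xs=np.nonzero(m); 
    if len(xs)==0: print(n,'none');return
    X=back(p,(xs.mean(),ys.mean()),z); print(n,len(xs),xs.mean(),ys.mean(),X,loc(X)*1e3)
sub=np.zeros(r.shape,bool); sub[150:270,220:390]=1
red=sub&(r>110)&(gg<75)&(b<75); 
blob(red&(np.arange(640)<280),.026,'red')
blob(sub&(r-b>60)&(gg-b<60)&(r-gg>25)&(np.arange(640)>330),.045,'orange')
blob(sub&(gg-r>25)&(gg-b>15),.035,'green')
blob(sub&(r-b>60)&(gg-b>50),.087,'yellow')
E
```

```text
[[ 0.6063  0.2627]
 [ 0.7355 -0.0933]
 [ 0.5929 -0.1432]
 [ 0.4652  0.2112]] [0.1502 0.3787 0.151  0.3767]
yaw 19.84654280284647 center [0.6    0.0593]
resid [[-2.046  -1.6994]
 [-1.9251 -0.2436]
 [ 1.3222  2.4899]
 [ 2.6489 -0.5469]]
dial [  -0.9975 -131.8279]
leg_fin [-0.6823 29.869 ]
grip [-46.4769  30.2383]
face [-8.8578 33.1388]
mark [75.1333 87.3431]
red 10 260.2 196.3 [0.6396 0.1695 0.026 ] [74.6611 90.1686]
orange 5 359.4 186.8 [ 0.6575 -0.081   0.045 ] [   6.4942 -151.4968]
green 5 266.2 155.8 [0.7416 0.1524 0.035 ] [164.7817  39.4655]
yellow 217 287.97235023041475 208.83410138248848 [0.6026 0.0956 0.087 ] [14.7658 33.2445]
```

```bash
cat >> h.py <<'E'
YAW=np.radians(19.85); O=np.array([.6,.0593])
Rg=np.array([[np.cos(YAW),-np.sin(YAW)],[np.sin(YAW),np.cos(YAW)]])
def w(x,y,z): return np.r_[O+Rg@np.array([x,y]),z]
E
python3 - <<'E'
from h import *
for n,cr,s in [('top',(220,150,390,270),4.7),('scene',(235,170,435,260),4)]:
    p=read_camera(n)
    f=lambda X:np.round((proj(p,X)-cr[:2]+.4)*s)
    print(n,'axis',f(w(0,-.134,.03)),f(w(0,-.134,.072)))
    for a in np.arange(.4,1.4,.1):
        print(round(a,1),[f(w(rr*np.cos(a),-.134-rr*np.sin(a),z)) for rr,z in [(.015,.072),(.022,.072),(.033,.034)]])
    print('green',f(w(.033,-.134,.034)), 'fin ends',f(w(-.065,.03,.08)),f(w(.055,.03,.08)),'mark',f(w(.07,.088,.026)))
    for q in ['dial_grip','mark_line','leg_fin','lever_face']:
        r=tip_of(q,p); print(q,[(Rg.T@(a['location'][:2]-O)*1e3,round(a['score'],2)) for a in r[:2]])
E
```

```text
top axis [628. 201.] [636. 192.]
0.4 [array([637., 163.]), array([637., 150.]), array([631., 139.])]
0.5 [array([640., 164.]), array([642., 150.]), array([637., 140.])]
0.6 [array([643., 164.]), array([646., 151.]), array([643., 141.])]
0.7 [array([645., 165.]), array([650., 152.]), array([649., 142.])]
0.8 [array([648., 166.]), array([654., 154.]), array([654., 145.])]
0.9 [array([651., 167.]), array([657., 156.]), array([660., 148.])]
1.0 [array([653., 169.]), array([661., 158.]), array([665., 151.])]
1.1 [array([655., 171.]), array([664., 161.]), array([670., 155.])]
1.2 [array([657., 173.]), array([667., 164.]), array([674., 159.])]
1.3 [array([659., 175.]), array([670., 167.]), array([678., 164.])]
green [607. 143.] fin ends [383. 423.] [301. 204.] mark [198. 226.]
dial_grip [(array([   1.6998, -132.2339]), 0.9)]
mark_line []
leg_fin [(array([-1.3481, 28.6606]), 0.8)]
lever_face [(array([-6.0612, 27.3852]), 0.48)]
scene axis [138. 220.] [133. 154.]
0.4 [array([127., 170.]), array([124., 177.]), array([124., 250.])]
0.5 [array([124., 169.]), array([120., 177.]), array([118., 249.])]
0.6 [array([122., 169.]), array([116., 176.]), array([112., 248.])]
0.7 [array([119., 168.]), array([112., 175.]), array([107., 247.])]
0.8 [array([117., 168.]), array([109., 174.]), array([101., 245.])]
0.9 [array([114., 167.]), array([105., 173.]), array([ 96., 244.])]
1.0 [array([112., 166.]), array([102., 171.]), array([ 92., 241.])]
1.1 [array([110., 165.]), array([ 99., 170.]), array([ 88., 239.])]
1.2 [array([109., 163.]), array([ 97., 168.]), array([ 84., 236.])]
1.3 [array([107., 162.]), array([ 95., 166.]), array([ 81., 233.])]
green [150. 249.] fin ends [396.  39.] [466. 147.] mark [575. 231.]
dial_grip [(array([  -0.6072, -132.1453]), 0.88)]
mark_line [(array([74.1311, 89.0171]), 0.46), (array([-0.0785, 30.116 ]), 0.24)]
leg_fin [(array([-1.9566, 25.7971]), 0.82)]
lever_face [(array([-9.3119, 32.8114]), 0.88)]
```

```bash
cat >> h.py <<'E'
def goal(xyz,yawdeg):
    """xyz of grasp point; prints offset after rotation, in final tool axes"""
    s=observe(); R0=Ro.from_euler('xyz',s['tool_rot']); R1=Ro.from_euler('xyz',[np.pi,0,np.radians(yawdeg)])
    g0=s['tool_pos']; g1=np.array(xyz)+[0,0,.047]
    print('t',round(s['time'],2),'tcp',s['tool_pos'],'rot deg',np.degrees(s['tool_rot']),'F',s['contact_force'],'open',s['opening'])
    print('rotvec tool (deg,rad)',np.degrees((R0.inv()*R1).as_rotvec()),(R0.inv()*R1).as_rotvec(),'offset mm in current axes',R0.inv().apply(g1-g0)*1e3,'in final axes',R1.inv().apply(g1-g0)*1e3)
E
python3 - <<'E'
from h import *
print(w(0,-.134,.066))
goal(w(0,-.134,.14),137)
E
```

```text
[ 0.6455 -0.0667  0.066 ]
t 1.8 tcp [0.2249 0.4744 0.2922] rot deg [179.9954  -0.0018 154.6256] F [ 0.0592  0.2199 -0.4856] open 0.09191618200758729
rotvec tool (deg,rad) [ 0.0043 -0.0024 17.6256] [ 0.0001 -0.      0.3076] offset mm in current axes [-611.8884 -308.7071  105.1837] in final axes [-676.6332 -108.9305  105.2271]
```

apply_moves([
  {"offset":[0,0,0],"rotation":[0,0,0.103]},
  {"offset":[0,0,0],"rotation":[0,0,0.103]},
  {"offset":[0,0,0],"rotation":[0,0,0.102]},
  {"offset":[-38,-6,0],"rotation":[0,0,0]},
  {"offset":[-38,-6,0],"rotation":[0,0,0]},
  {"offset":[-38,-6,0],"rotation":[0,0,0]},
  {"offset":[-38,-6,0],"rotation":[0,0,0]},
  {"offset":[-38,-6,0],"rotation":[0,0,0]},
  {"offset":[-38,-6,0],"rotation":[0,0,0]},
  {"offset":[-38,-6,0],"rotation":[0,0,0]},
  {"offset":[-38,-6,0],"rotation":[0,0,0]},
  {"offset":[-38,-6,0],"rotation":[0,0,0]},
], grip=0.4, grip_force=15)

```text
time: 2.8
tool_pos: [0.438, 0.1933, 0.292]
tool_rot: [3.137, -0.002, 2.387]
contact_force: [1.3, 0.1, -0.2]
opening: 0.0552
```

```bash
python3 - <<'E'
from h import *
goal(w(0,-.134,.14),137)
E
```

```text
t 2.8 tcp [0.438  0.1933 0.292 ] rot deg [179.7443  -0.0961 136.7743] F [ 1.2774  0.0863 -0.2432] open 0.05518022900192371
rotvec tool (deg,rad) [ 0.2559 -0.0956 -0.226 ] [ 0.0045 -0.0017 -0.0039] offset mm in current axes [-329.4587  -47.8448  104.283 ] in final axes [-329.0937  -48.6758  105.0482]
```

apply_moves([
  {"offset":[-37,-5.3,0],"rotation":[0,0,0]},
  {"offset":[-37,-5.3,0],"rotation":[0,0,0]},
  {"offset":[-37,-5.3,0],"rotation":[0,0,0]},
  {"offset":[-37,-5.3,0],"rotation":[0,0,0]},
  {"offset":[-37,-5.3,0],"rotation":[0,0,0]},
  {"offset":[-37,-5.3,0],"rotation":[0,0,0]},
  {"offset":[-37,-5.3,0],"rotation":[0,0,0]},
  {"offset":[-37,-5.3,0],"rotation":[0,0,0]},
  {"offset":[-33,-5.3,35],"rotation":[0,0,0]},
  {"offset":[0,0,35],"rotation":[0,0,0]},
  {"offset":[0,0,20],"rotation":[0,0,0]},
  {"offset":[0,0,0],"rotation":[0,0,0]},
])

```text
time: 3.8
tool_pos: [0.6547, -0.088, 0.2051]
tool_rot: [3.133, 0.007, 2.376]
contact_force: [-0.9, 0.4, -0.7]
opening: 0.0551
```

```bash
python3 - <<'E'
from h import *
goal(w(0,-.134,.066),137)
p=read_camera('scene'); save(p,'s3.png',(205,110,435,270),3.4)
p=read_camera('top'); save(p,'t3.png',(220,150,390,270),4.7)
E
```

```text
t 3.8 tcp [ 0.6547 -0.088   0.2051] rot deg [179.4817   0.4229 136.1226] F [-0.944   0.4366 -0.6779] open 0.05514798989448345
rotvec tool (deg,rad) [ 0.5151  0.4269 -0.8755] [ 0.009   0.0075 -0.0153] offset mm in current axes [22.0604  8.1429 91.9863] in final axes [21.2414  9.301  92.0692]
```

View pics/s3.png

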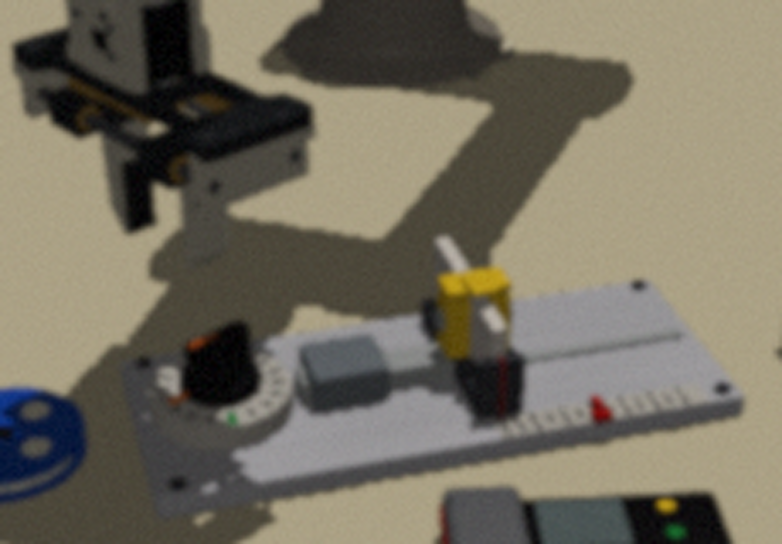

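View pics/t3.png

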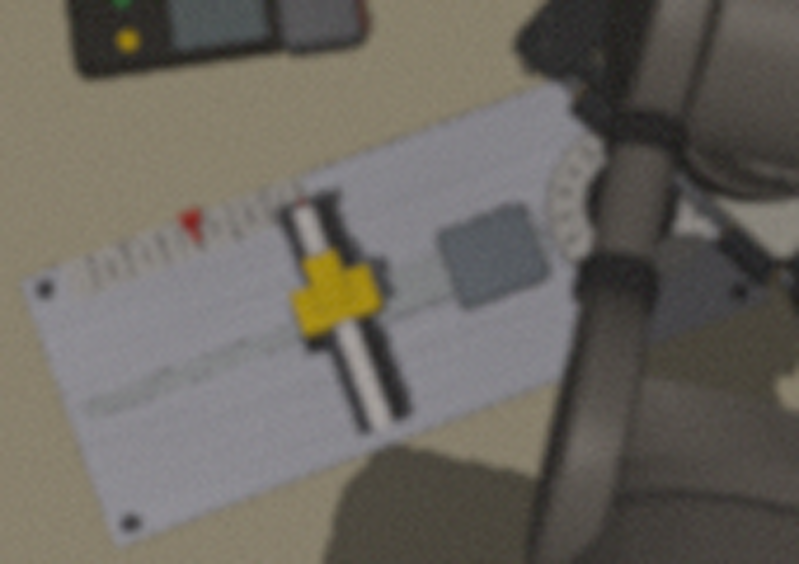

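apply_moves([
  {"offset":[11,4.5,12],"rotation":[0.009,0.0075,-0.015]},
  {"offset":[10,4.5,20],"rotation":[0,0,0]},
  {"offset":[0,0,10],"rotation":[0,0,0]},
  {"offset":[0,0,0],"rotation":[0,0,0]},
])

```text
time: 4.23
tool_pos: [0.6503, -0.0652, 0.1757]
tool_rot: [3.132, 0.017, 2.394]
contact_force: [-0.8, -0.4, 1.1]
opening: 0.0553
```

```bash
python3 - <<'E'
from h import *
goal(w(0,-.134,.066),137)
p=read_camera('scene'); save(p,'s4.png',(205,130,365,250),5)
E
```

```text
t 4.23 tcp [ 0.6503 -0.0652  0.1757] rot deg [179.4352   0.9708 137.19  ] F [-0.8264 -0.3639  1.0974] open 0.05528591621167282
rotvec tool (deg,rad) [0.5664 0.9698 0.1948] [0.0099 0.0169 0.0034] offset mm in current axes [ 3.5254 -5.0438 62.651 ] in final axes [ 2.4479 -4.4341 62.7484]
```

View pics/s4.png

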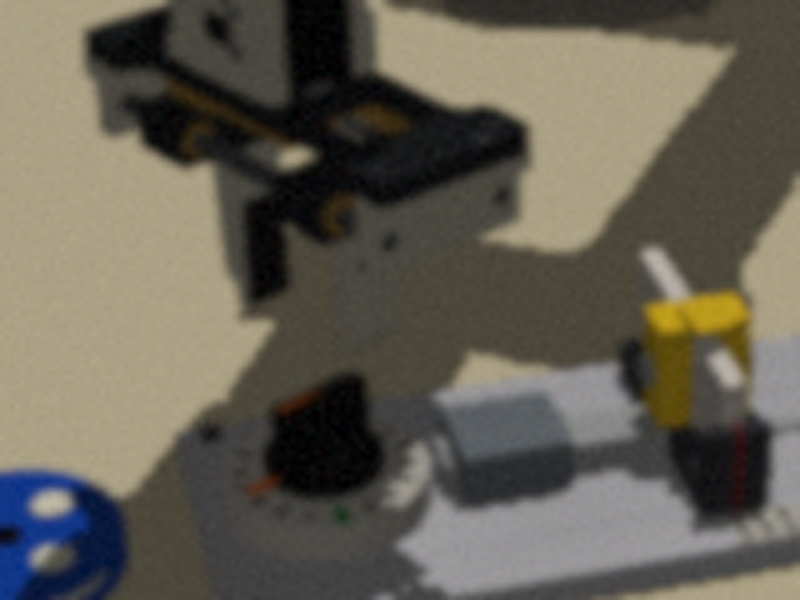

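apply_moves([
  {"offset":[1.5,-2.5,15],"rotation":[0.009,0.015,0.003]},
  {"offset":[1,-2,20],"rotation":[0,0,0]},
  {"offset":[0,0,18],"rotation":[0,0,0]},
  {"offset":[0,0,0],"rotation":[0,0,0]},
])

```text
time: 4.62
tool_pos: [0.6494, -0.0685, 0.1278]
tool_rot: [3.135, 0.011, 2.391]
contact_force: [-1.2, -0.3, -1.1]
opening: 0.055
```

```bash
python3 - <<'E'
from h import *
goal(w(0,-.134,.066),137)
E
```

```text
t 4.62 tcp [ 0.6494 -0.0685  0.1278] rot deg [179.6443   0.6503 137.0044] F [-1.2245 -0.262  -1.1035] open 0.05501283410327706
rotvec tool (deg,rad) [0.3557 0.6503 0.0064] [0.0062 0.0114 0.0001] offset mm in current axes [ 4.2327 -1.4944 14.6944] in final axes [ 4.0654 -1.4034 14.7505]
```

apply_moves([
  {"offset":[2,-0.8,8],"rotation":[0.006,0.011,0]},
  {"offset":[2,-0.8,7],"rotation":[0,0,0]},
  {"offset":[0,0,0],"rotation":[0,0,0]},
])

```text
time: 4.87
tool_pos: [0.6463, -0.068, 0.1133]
tool_rot: [3.141, 0.001, 2.39]
contact_force: [-0.6, -0.0, 0.5]
opening: 0.055
```

```bash
python3 - <<'E'
from h import *
goal(w(0,-.134,.066),137)
p=read_camera('scene'); save(p,'s5.png',(205,130,365,250),5)
E
```

```text
t 4.87 tcp [ 0.6463 -0.068   0.1133] rot deg [179.9765   0.0541 136.9456] F [-0.6006 -0.0138  0.4674] open 0.05501551440718288
rotvec tool (deg,rad) [ 0.0235  0.0541 -0.0544] [ 0.0004  0.0009 -0.0009] offset mm in current axes [1.4225 0.412  0.2985] in final axes [1.4218 0.4135 0.2997]
```

View pics/s5.png

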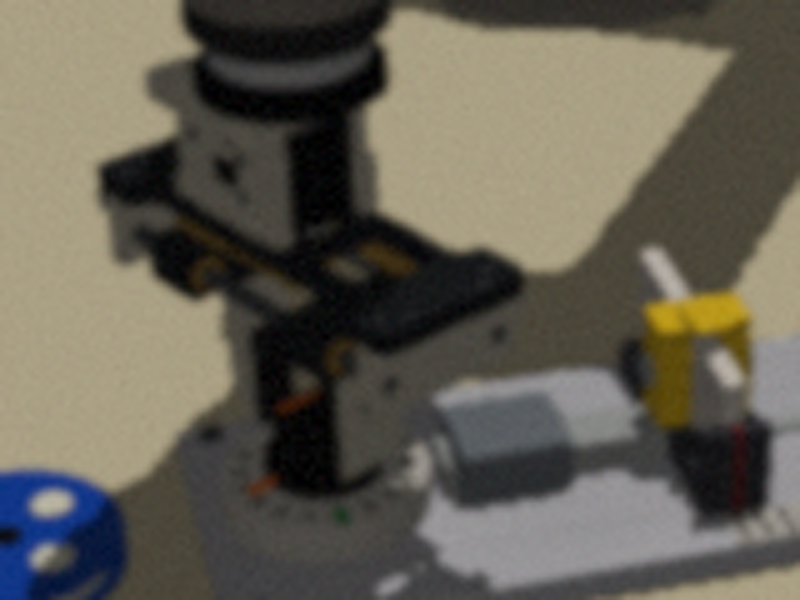

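apply_moves([
  {"offset":[1,0,0],"rotation":[0,0,0]},
  {"offset":[0,0,0],"rotation":[0,0,0]},
  {"offset":[0,0,0],"rotation":[0,0,0]},
  {"offset":[0,0,0],"rotation":[0,0,0]},
  {"offset":[0,0,0],"rotation":[0,0,0]},
  {"offset":[0,0,0],"rotation":[0,0,0]},
], grip=1, grip_force=20)

```text
time: 5.42
tool_pos: [0.6473, -0.0676, 0.1172]
tool_rot: [3.138, 0.006, 2.39]
contact_force: [0.5, 0.3, -0.1]
opening: 0.0196
```

```bash
python3 - <<'E'
from h import *
print(observe()['torque']); goal(w(0,-.134,.066),199.85)
p=read_camera('scene'); save(p,'s6.png',(205,130,365,250),5)
E
```

```text
[ 0.0163  0.0288 -0.0121]
t 5.42 tcp [ 0.6473 -0.0676  0.1172] rot deg [179.7977   0.3647 136.9542] F [ 0.5039  0.2616 -0.136 ] open 0.019609848677458228
rotvec tool (deg,rad) [ -0.0187   0.4384 -62.8949] [-0.0003  0.0077 -1.0977] offset mm in current axes [ 1.9452 -0.587   4.1863] in final axes [1.3834 1.4471 4.2007]
```

View pics/s6.png

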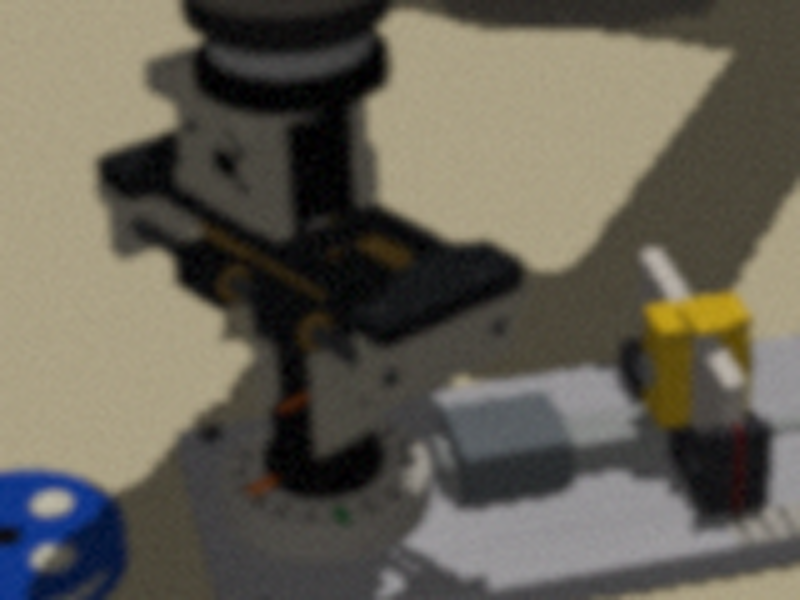

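apply_moves([
  {"offset":[1,0,4],"rotation":[0,0.006,0]},
  {"offset":[0,0,0],"rotation":[0,0,0]},
  {"offset":[0,0,0],"rotation":[0,0,0]},
  {"offset":[0,0,0],"rotation":[0,0,0]},
])

```text
time: 5.8
tool_pos: [0.6468, -0.0684, 0.1156]
tool_rot: [3.139, 0.003, 2.391]
contact_force: [-0.6, -0.4, 2.1]
opening: 0.0118
```

```bash
python3 - <<'E'
from h import *
print(observe()['torque']); goal(w(0,-.134,.066),199.85)
E
```

```text
[-0.0954  0.0657  0.0483]
t 5.8 tcp [ 0.6468 -0.0684  0.1156] rot deg [179.8495   0.1965 136.9906] F [-0.5724 -0.3984  2.0567] open 0.011848080158982286
rotvec tool (deg,rad) [  0.0273   0.2589 -62.859 ] [ 0.0005  0.0045 -1.0971] offset mm in current axes [2.1019 0.3027 2.5862] in final axes [0.6794 2.0037 2.5926]
```

apply_moves([
  {"offset":[0,0,0],"rotation":[0,0,-0.11]},
  {"offset":[0,0,0],"rotation":[0,0,-0.11]},
  {"offset":[0,0,0],"rotation":[0,0,-0.11]},
  {"offset":[0,0,0],"rotation":[0,0,-0.11]},
  {"offset":[0,0,0],"rotation":[0,0,-0.11]},
])

```text
time: 6.22
tool_pos: [0.6475, -0.0671, 0.1156]
tool_rot: [3.139, 0.005, 2.962]
contact_force: [0.6, 1.8, 2.1]
opening: 0.0119
```

```bash
python3 - <<'E'
from h import *
print(observe()['torque']); goal(w(0,-.134,.066),199.85)
p=read_camera('scene'); save(p,'s7.png',(205,130,365,250),5)
E
```

```text
[ 0.1372  0.0901 -0.0369]
t 6.22 tcp [ 0.6475 -0.0671  0.1156] rot deg [179.8613   0.2979 169.6862] F [0.5569 1.8383 2.06  ] open 0.01194417132896638
rotvec tool (deg,rad) [  0.057    0.3275 -30.1633] [ 0.001   0.0057 -0.5264] offset mm in current axes [ 2.0123 -0.0244  2.5842] in final axes [1.7373 0.9887 2.5947]
```

View pics/s7.png

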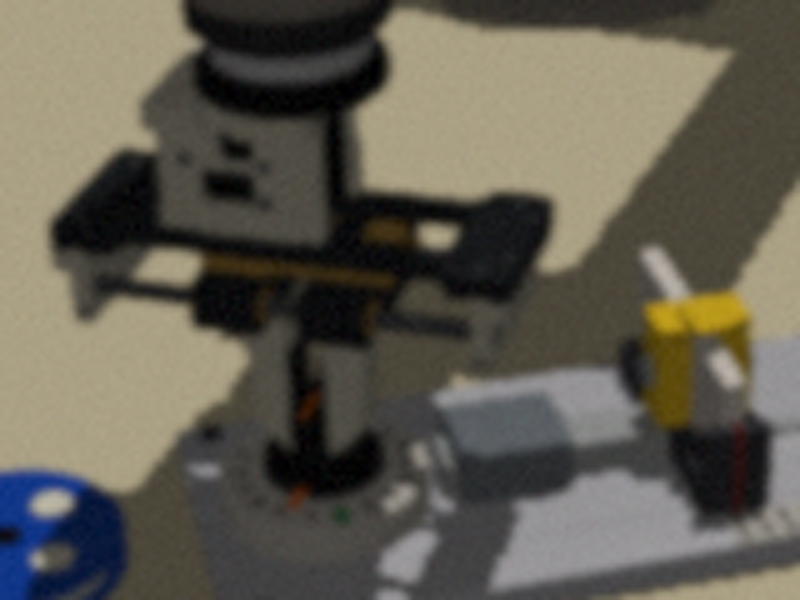

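The pointer is turning with the grip: it has moved from (265,485) to (300,497), and the green tick is at (340,515). I'll continue.

apply_moves([
  {"offset":[0,0,0],"rotation":[0,0,-0.11]},
  {"offset":[0,0,0],"rotation":[0,0,-0.11]},
  {"offset":[0,0,0],"rotation":[0,0,-0.11]},
  {"offset":[0,0,0],"rotation":[0,0,-0.11]},
  {"offset":[0,0,0],"rotation":[0,0,-0.06]},
  {"offset":[0,0,0],"rotation":[0,0,0]},
  {"offset":[0,0,0],"rotation":[0,0,0]},
])

```text
time: 6.85
tool_pos: [0.6474, -0.0657, 0.1156]
tool_rot: [3.14, 0.005, -2.809]
contact_force: [-0.1, -0.3, 0.8]
opening: 0.0118
```

```bash
python3 - <<'E'
from h import *
print(observe()['torque']); goal(w(0,-.134,.066),199.85)
p=read_camera('scene'); save(p,'s8.png',(235,190,315,250),10)
for z,r in [(.034,.033),(.072,.02)]: 
  for a in (-.1,-.05,0,.05,.1): print(z,a,(proj(p,w(r*np.cos(a),-.134-r*np.sin(a),z))-[235,190]+.4)*10)
E
```

```text
[0.0577 0.0913 0.0878]
t 6.85 tcp [ 0.6474 -0.0657  0.1156] rot deg [ 179.9243    0.3133 -160.9593] F [-0.0583 -0.3312  0.8106] open 0.011810624180462763
rotvec tool (deg,rad) [ 0.0735  0.3138 -0.8091] [ 0.0013  0.0055 -0.0141] offset mm in current axes [ 2.1464 -0.3743  2.5915] in final axes [ 2.1372 -0.3407  2.6037]
0.034 -0.1 [390.422  418.6023]
0.034 -0.05 [382.7211 420.2482]
0.034 0 [374.9151 421.6772]
0.034 0.05 [367.0251 422.8852]
0.034 0.1 [359.0722 423.8685]
0.072 -0.1 [361.2675 233.4076]
0.072 -0.05 [356.5443 234.3573]
0.072 0 [351.7597 235.1815]
0.072 0.05 [346.9262 235.8779]
0.072 0.1 [342.0563 236.4446]
```

View pics/s8.png

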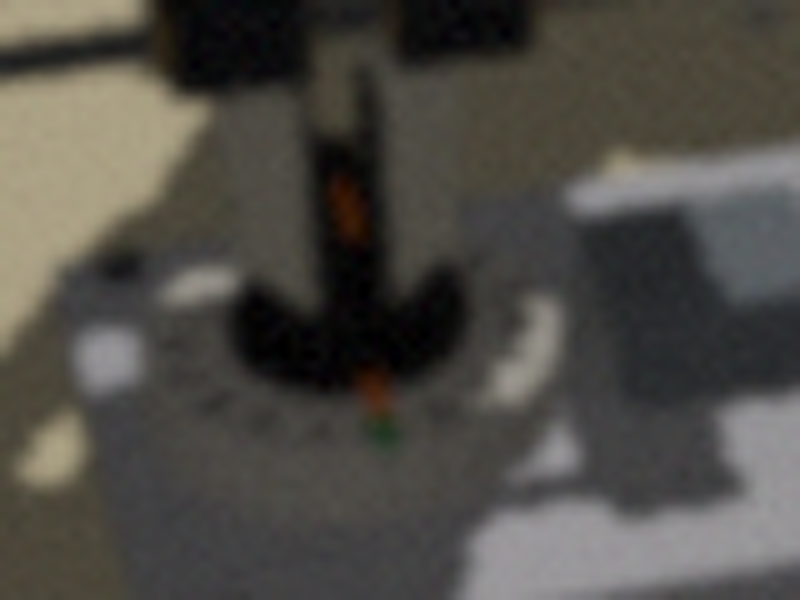

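```bash
python3 - <<'E'
from h import *
from scipy.ndimage import label
p=read_camera('scene'); g=p['img'].astype(float)
sub=g[215:240,262:285]
r,gg,b=sub[...,0],sub[...,1],sub[...,2]
yy,xx=np.mgrid[215:240,262:285]
def cen(wt):
    wt=np.clip(wt,0,None); return (xx*wt).sum()/wt.sum(),(yy*wt).sum()/wt.sum(),wt.max()
m=yy>=225
o=cen((r-gg-15)*m); gr=cen((gg-np.maximum(r,b)-6)*m)
print('orange',o,'green',gr)
c=w(0,-.134,.034)
for z in (.03,.034,.038):
  c=w(0,-.134,z)[:2]
  # robust axis from est; angle of each
  for n,q in (('o',o),('g',gr)):
    X=back(p,q[:2],z)[:2]-c; l=Rg.T@X; print(z,n,l*1e3,np.degrees(np.arctan2(l[1],l[0])))
# bar top strip
m=yy<222
print('strip')
sub=g[200:220,262:280]; r,gg,b=sub[...,0],sub[...,1],sub[...,2]; yy,xx=np.mgrid[200:220,262:280]
wt=np.clip(r-gg-25,0,None); x0,y0=(xx*wt).sum()/wt.sum(),(yy*wt).sum()/wt.sum()
pts=np.array([(x,y) for x,y,v in zip(xx.ravel(),yy.ravel(),wt.ravel()) if v>0]);v=wt[wt>0]
P=np.array([back(p,q,.072)[:2] for q in pts]); L=(P-w(0,-.134,0)[:2])@Rg
mu=(L*v[:,None]).sum(0)/v.sum(); C=((L-mu)*v[:,None]).T@(L-mu)/v.sum(); e,V=np.linalg.eigh(C)
print(mu*1e3,V[:,1],np.degrees(np.arctan(V[1,1]/V[0,1])),np.sqrt(e)*1e3)
for q in ['dial_grip']: print([ (a['location'],Rg.T@(a['location'][:2]-O)) for a in tip_of(q,p)])
E
```

```text
orange (np.float64(271.98473282442745), np.float64(228.72519083969465), np.float64(22.0)) green (np.float64(272.9756097560976), np.float64(233.1951219512195), np.float64(11.0))
0.03 o [16.4994  2.8011] 9.635372884822862
0.03 g [32.95    1.6363] 2.842901787127974
0.034 o [22.1661  1.9176] 4.944400396458266
0.034 g [38.5023  0.7608] 1.1320719564647146
0.038 o [27.8329  1.0341] 2.1277571825118753
0.038 g [44.0546 -0.1146] -0.14900958500791558
strip
[10.5069  0.909 ] [-0.9986  0.0521] -2.988837033856748 [0.8007 4.0319]
[([0.6442, -0.0682, 0.055], array([-0.0017, -0.1349]))]
```

apply_moves([
  {"offset":[0,0,0],"rotation":[0,0,0]},
  {"offset":[0,0,0],"rotation":[0,0,0]},
  {"offset":[0,0,0],"rotation":[0,0,0]},
  {"offset":[0,0,0],"rotation":[0,0,0]},
], grip=0.45)

```text
time: 7.33
tool_pos: [0.6473, -0.0657, 0.115]
tool_rot: [3.14, 0.005, -2.812]
contact_force: [-0.5, -0.0, 0.4]
opening: 0.0344
```

apply_moves([
  {"offset":[0,0,-25],"rotation":[0,0,0]},
  {"offset":[0,0,-35],"rotation":[0,0,0]},
  {"offset":[0,0,-35],"rotation":[0,0,0]},
  {"offset":[30,20,-20],"rotation":[0,0,0]},
  {"offset":[30,20,0],"rotation":[0,0,0]},
  {"offset":[30,30,0],"rotation":[0,0,0]},
  {"offset":[25,30,0],"rotation":[0,0,0]},
  {"offset":[25,30,0],"rotation":[0,0,0]},
  {"offset":[0,0,0],"rotation":[0,0,0]},
  {"offset":[0,0,0],"rotation":[0,0,0]},
])

```text
time: 8.17
tool_pos: [0.4645, 0.0137, 0.2321]
tool_rot: [3.139, 0.004, -2.818]
contact_force: [1.7, -0.3, 0.2]
opening: 0.0504
```

```bash
python3 - <<'E'
from h import *
goal(w(-.045,.03,.062),199.85)
p=read_camera('scene'); save(p,'s9.png',(235,170,335,245),8)
p=read_camera('top'); save(p,'t9.png',(220,150,390,270),4.7)
E
```

```text
t 8.17 tcp [0.4645 0.0137 0.2321] rot deg [ 179.8584    0.2498 -161.4671] F [ 1.6589 -0.2778  0.2322] open 0.05040876304939987
rotvec tool (deg,rad) [ 0.1387  0.2514 -1.3168] [ 0.0024  0.0044 -0.023 ] offset mm in current axes [-96.694   28.8027 123.615 ] in final axes [-97.8751  26.8655 123.1207]
```

View pics/s9.png

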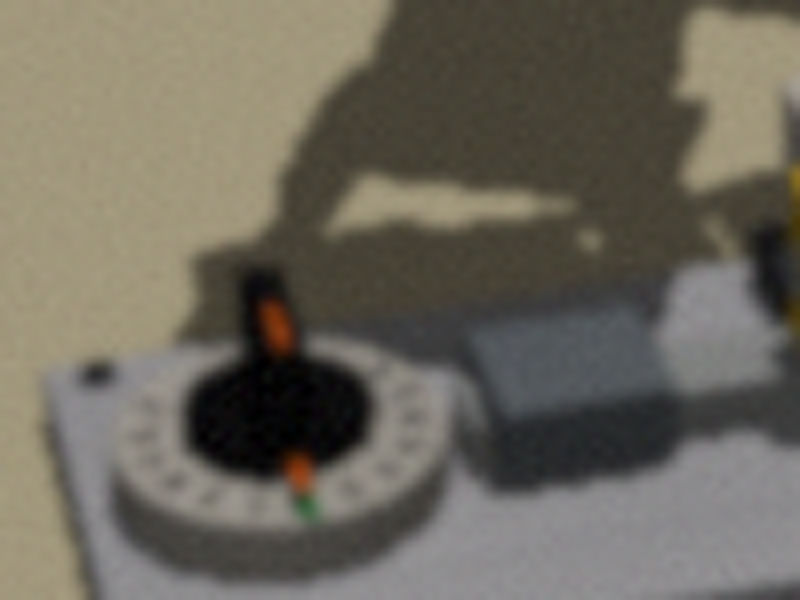

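View pics/t9.png

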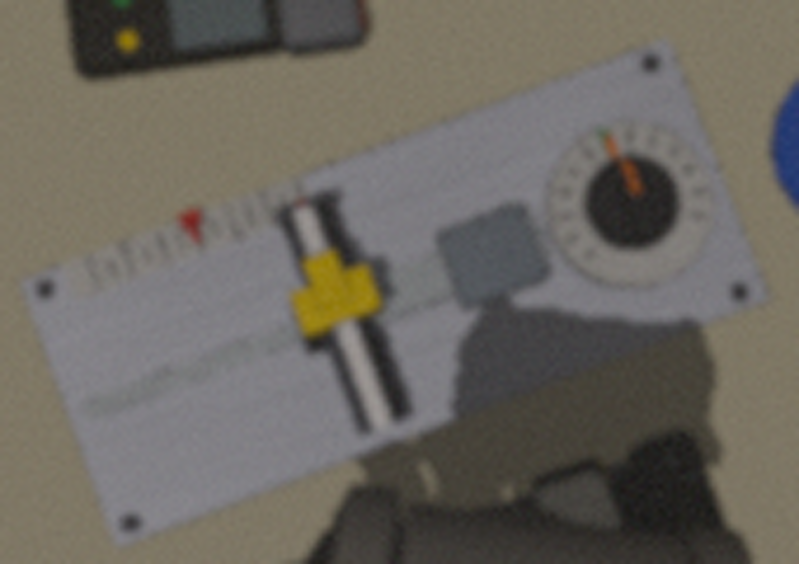

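```bash
python3 - <<'E'
from h import *
for n,(x0,y0,x1,y1) in (('top',(335,170,375,215)),('scene',(247,200,295,245))):
    ims=[]
    for _ in range(6):
        p=read_camera(n); ims.append(p['img'][y0:y1,x0:x1].astype(float))
    a=np.mean(ims,0); r,g,b=a[...,0],a[...,1],a[...,2]; yy,xx=np.mgrid[y0:y1,x0:x1]
    c=lambda wt:(np.clip(wt,0,None),)
    def cen(wt): wt=np.clip(wt,0,None); return np.array([(xx*wt).sum(),(yy*wt).sum()])/wt.sum()
    # disc: light pixels z=.034 -> fit circle of outer boundary via mask
    from scipy.ndimage import label
    wo=np.clip(r-g-25,0,None); wg=np.clip(g-np.maximum(r,b)-8,0,None)
    og=cen(wg)
    if n=='scene':
        ow=wo*(yy>225); ob=wo*(yy<=220)
        tgt=[('disc orange',cen(ow),.034),('bar orange',cen(ob),.072),('green',og,.034)]
    else:
        tgt=[('green',og,.034)]
        # weighted line of all orange
        for k in range(y0,y1):
            s=wo[k-y0].sum()
            if s>15: tgt.append((f'or row{k} {s:.0f}',np.array([(xx[0]*wo[k-y0]).sum()/s,k]),.034))
    for m,q,z in tgt:
        l=(Rg.T@(back(p,q,z)[:2]-w(0,-.134,z)[:2])); print(n,m,q,l*1e3,np.degrees(np.arctan2(l[1],l[0])))
    # black hub
    hub=(a.max(2)<45); ys,xs=np.nonzero(hub); print('hub',xs.min()+x0,xs.max()+x0,ys.min()+y0,ys.max()+y0)
    cv2.imwrite(f'pics/d_{n}.png',cv2.resize(a[...,::-1].astype(np.uint8),None,fx=12,fy=12,interpolation=cv2.INTER_CUBIC))
E
```

```text
top green [347.6667 177.3333] [40.2907 -0.0289] -0.041099221248607945
top or row180 29 [349.5057 180.    ] [32.2936 -1.9296] -3.4194668429844812
top or row181 34 [349.6453 181.    ] [29.7907 -1.3391] -2.5737681953198437
top or row182 23 [350.1214 182.    ] [26.9863 -1.5457] -3.2782016921532566
top or row185 49 [353.1318 185.    ] [17.1579 -5.9101] -19.00647093583606
top or row186 50 [353.4419 186.    ] [14.5067 -5.7229] -21.529251028769202
top or row187 40 [353.8613 187.    ] [11.7581 -5.7946] -26.23480769977934
top or row188 43 [354.2201 188.    ] [ 9.065  -5.7225] -32.263075032948784
top or row189 46 [354.4469 189.    ] [ 6.4913 -5.3383] -39.433171107716774
top or row190 27 [354.6768 190.    ] [ 3.9157 -4.9617] -51.71987130902786
hub 346 362 185 201
scene disc orange [271.9644 228.545 ] [21.5098  2.0043] 5.323429777238965
scene bar orange [269.2215 210.383 ] [9.4946 0.8715] 5.244590167251681
scene green [273.1014 233.2442] [38.7467  0.9753] 1.4419129780642135
hub 259 280 203 229
```

View pics/d_top.png

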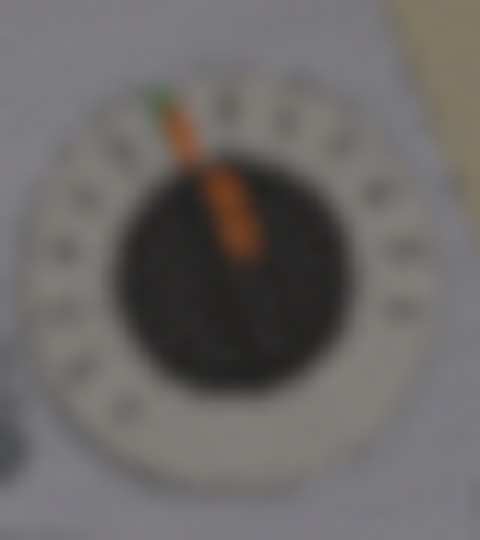

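View pics/d_scene.png

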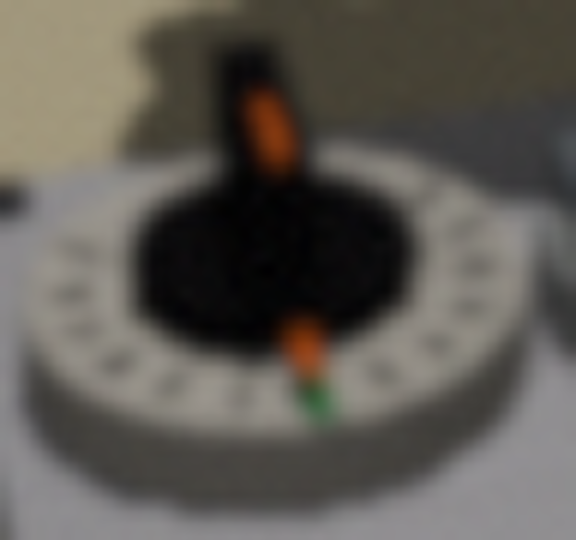

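apply_moves([
  {"offset":[0,0,0],"rotation":[0.002,0.004,-0.023]},
  {"offset":[-34,9,0],"rotation":[0,0,0]},
  {"offset":[-34,9,0],"rotation":[0,0,0]},
  {"offset":[-30,9,20],"rotation":[0,0,0]},
  {"offset":[0,0,30],"rotation":[0,0,0]},
  {"offset":[0,0,10],"rotation":[0,0,0]},
  {"offset":[0,0,0],"rotation":[0,0,0]},
])

```text
time: 9.45
tool_pos: [0.5523, 0.0742, 0.1704]
tool_rot: [-3.14, 0.002, -2.79]
contact_force: [-0.1, 0.5, 0.0]
opening: 0.0506
```

```bash
python3 - <<'E'
from h import *
goal(w(-.045,.03,.062),199.85)
E
```

```text
t 9.45 tcp [0.5523 0.0742 0.1704] rot deg [-179.9212    0.1032 -159.834 ] F [-0.1274  0.542   0.0178] open 0.050570066804434335
rotvec tool (deg,rad) [-0.0785  0.1035  0.3159] [-0.0014  0.0018  0.0055] offset mm in current axes [ 5.2783 -0.0806 61.4115] in final axes [ 5.1666 -0.1936 61.4208]
```

apply_moves([
  {"offset":[3,0,20],"rotation":[0,0,0.005]},
  {"offset":[2,0,20],"rotation":[0,0,0]},
  {"offset":[0,0,0],"rotation":[0,0,0]},
])

```text
time: 9.7
tool_pos: [0.5474, 0.0716, 0.1318]
tool_rot: [-3.139, 0.003, -2.794]
contact_force: [-0.8, -0.2, -0.4]
opening: 0.0505
```

```bash
python3 - <<'E'
from h import *
goal(w(-.045,.03,.062),199.85)
p=read_camera('scene'); save(p,'s10.png',(255,120,415,240),5)
E
```

```text
t 9.7 tcp [0.5474 0.0716 0.1318] rot deg [-179.8761    0.147  -160.0587] F [-0.7833 -0.1639 -0.3506] open 0.05045642891616222
rotvec tool (deg,rad) [-0.1238  0.1471  0.0911] [-0.0022  0.0026  0.0016] offset mm in current axes [-0.2736  0.6197 22.8213] in final axes [-0.3313  0.5709 22.8218]
```

View pics/s10.png

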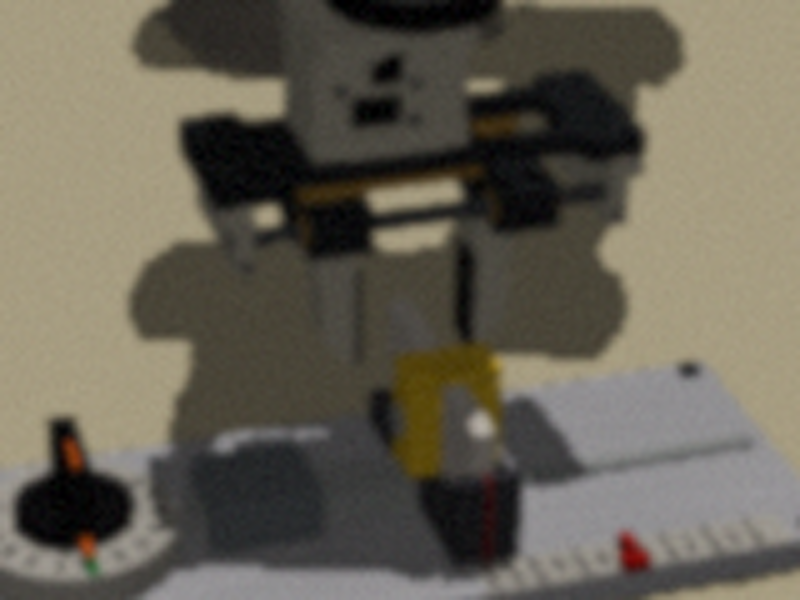

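apply_moves([
  {"offset":[0,0.5,11],"rotation":[-0.002,0.0025,0.0015]},
  {"offset":[0,0,12],"rotation":[0,0,0]},
  {"offset":[0,0,0],"rotation":[0,0,0]},
])

```text
time: 10.0
tool_pos: [0.5503, 0.0712, 0.1145]
tool_rot: [-3.138, 0.009, -2.796]
contact_force: [-0.4, 0.4, -0.7]
opening: 0.0499
```

apply_moves([
  {"offset":[0,0,0],"rotation":[0,0,0]},
  {"offset":[0,0,0],"rotation":[0,0,0]},
  {"offset":[0,0,0],"rotation":[0,0,0]},
  {"offset":[0,0,0],"rotation":[0,0,0]},
  {"offset":[0,0,0],"rotation":[0,0,0]},
  {"offset":[0,0,0],"rotation":[0,0,0]},
  {"offset":[0,0,0],"rotation":[0,0,0]},
], grip=1, grip_force=12)

```text
time: 10.58
tool_pos: [0.5508, 0.0749, 0.1188]
tool_rot: [3.139, 0.015, -2.799]
contact_force: [1.5, 1.5, -2.2]
opening: 0.0099
```

```bash
python3 - <<'E'
from h import *
goal(w(-.045,.03,.062),199.85)
E
```

```text
t 10.58 tcp [0.5508 0.0749 0.1188] rot deg [ 179.8515    0.8319 -160.3533] F [ 1.4515  1.4802 -2.161 ] open 0.009929251560090585
rotvec tool (deg,rad) [ 0.147   0.8322 -0.2022] [ 0.0026  0.0145 -0.0035] offset mm in current axes [ 4.1118 -1.4205  9.7866] in final axes [ 3.9741 -1.381   9.8489]
```

apply_moves([
  {"offset":[2,0,5],"rotation":[0.002,0.014,-0.003]},
  {"offset":[2,0,5],"rotation":[0,0,0]},
  {"offset":[0,0,2],"rotation":[0,0,0]},
], grip_force=6)

```text
time: 10.83
tool_pos: [0.549, 0.0745, 0.109]
tool_rot: [-3.14, 0.007, -2.794]
contact_force: [-1.7, -0.3, 4.9]
opening: 0.01
```

```bash
python3 - <<'E'
from h import *
goal(w(-.045,.03,.062),199.85)
p=read_camera('scene'); save(p,'s11.png',(255,120,415,240),5)
E
```

```text
t 10.83 tcp [0.549  0.0745 0.109 ] rot deg [-179.9052    0.3765 -160.105 ] F [-1.7342 -0.2792  4.9206] open 0.009963321038376906
rotvec tool (deg,rad) [-0.0947  0.3765  0.0446] [-0.0017  0.0066  0.0008] offset mm in current axes [ 2.1632 -1.599  -0.0104] in final axes [ 2.1619 -1.6007  0.0012]
```

View pics/s11.png

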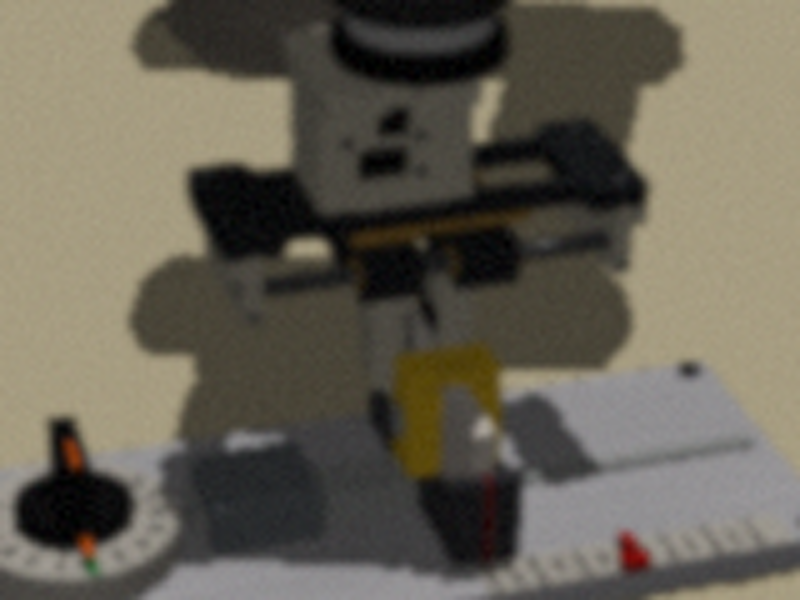

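apply_moves([
  {"offset":[0.5,7,0],"rotation":[-0.002,0.006,0]},
  {"offset":[0.5,8,0],"rotation":[0,0,0]},
  {"offset":[0,8,0],"rotation":[0,0,0]},
  {"offset":[0,8,0],"rotation":[0,0,0]},
  {"offset":[0,8,0],"rotation":[0,0,0]},
  {"offset":[0,6,0],"rotation":[0,0,0]},
  {"offset":[0,0,0],"rotation":[0,0,0]},
], grip_force=20)

```text
time: 11.47
tool_pos: [0.5342, 0.1161, 0.1088]
tool_rot: [-3.136, 0.004, -2.797]
contact_force: [3.0, -4.5, 1.0]
opening: 0.0099
```

```bash
python3 - <<'E'
from h import *
goal(w(-.045,.0900,.062),199.85)
p=read_camera('scene'); save(p,'s12.png',(295,150,415,240),6.6)
E
```

```text
t 11.47 tcp [0.5342 0.1161 0.1088] rot deg [-179.6574    0.2006 -160.2328] F [ 2.9961 -4.4947  1.0113] open 0.009873423248883344
rotvec tool (deg,rad) [-0.3428  0.2003 -0.0834] [-0.006   0.0035 -0.0015] offset mm in current axes [ 2.4222 14.1954 -0.2841] in final axes [ 2.4023 14.2003 -0.1908]
```

View pics/s12.png

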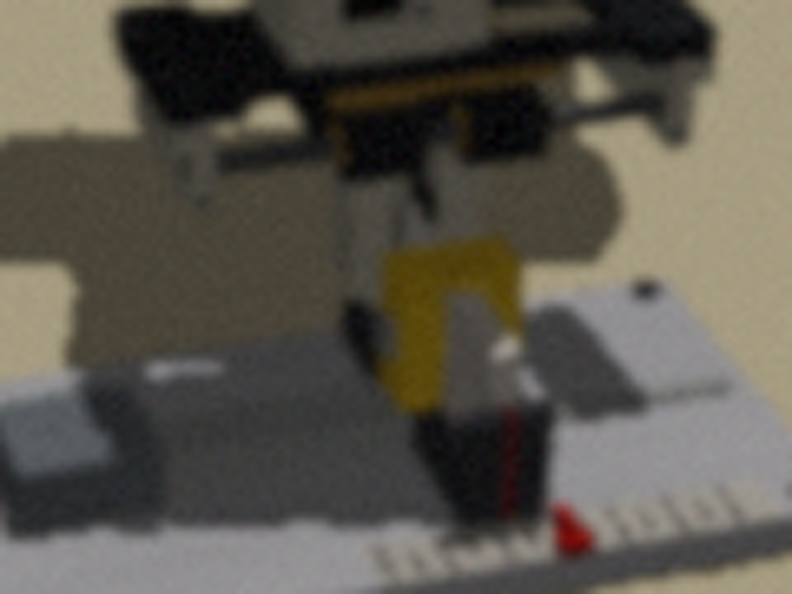

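```bash
cat >> h.py <<'E'
def meas(p,n=4,name='scene',x0=320,x1=400,y0=190,y1=245,verbose=1):
    ims=[]
    for _ in range(n):
        p=read_camera(name); ims.append(p['img'].astype(float))
    a=np.mean(ims,0)
    redness=a[...,0]-np.maximum(a[...,1],a[...,2])
    yy,xx=np.mgrid[0:400,0:640]
    return p,a,redness
def loc(X): return Rg.T@(np.array(X)[:2]-O)*1e3
E
python3 - <<'E'
from h import *
p,a,rd=meas(None)
for y in range(205,236): print(y,rd[y,365:388].round().astype(int))
save(dict(img=a.astype(np.uint8)),'s12a.png',(355,195,395,240),12)
p2=read_camera('top'); save(p2,'t12.png',(220,150,390,270),4.7)
E
```

```text
205 [ 4  3  4  4  3  4  4  3  4  0  0  0  0  0  0  0  0  0 -1  2 -1 -1 -1]
206 [ 4  4  4  4  4  3  5  4  2  2  0  0  0 -1  0  0 -1  0 -2  0  1  1  0]
207 [ 4  4  3  4  4  3  4  3  3 -1 -1 -1 -1 -1  0  0 -1  0  0  0  0  0  0]
208 [ 4  4  3  3  4  4  3  2  2  0 -2  0  0  0 -1  0  0  0  1 -1 -1  0  0]
209 [ 4  4  2  4  4  4  3  4  2  0 -1  0 -1  1 -1  0  1  0 -1  0 -1 -2  0]
210 [ 4  3  4  4  3  4  6  5  2  2  0  0  0  0  1  0  0  0  0  0 -1 -1 -1]
211 [ 4  4  3  3  3  9 16 16  8  0 -2 -2 -2 -1  0  0  0  0  0  0  0  0 -1]
212 [ 2  2  1  2  1 11 28 31 14  0 -2 -1 -2  0  0  0  1  0  0  0  0 -1 -1]
213 [ 2 -2 -1 -2  0  6 26 30 14  1 -2 -2  0 -2 -1 -1  0  0  0 -1  0 -2 -1]
214 [ 0 -2 -1 -4 -1  5 18 22 12  0  0 -1 -2  0 -2 -1  0  1  0  0  0 -1 -1]
215 [ 1 -2 -2  0 -1  5 16 22 13  0 -2  0 -1 -1 -2 -1  0 -1  0 -2 -1  0 -2]
216 [-1  0 -1 -2 -2  6 18 22 10  0 -2  0 -2  0 -1 -2 -1 -1  0 -2 -1 -2  0]
217 [-2 -2 -3 -1  0  6 20 24 10  1 -2 -1  0  0 -2 -2 -2 -1  0 -1 -1 -2  0]
218 [ 2 -2 -2  0  0  8 21 24 12  0 -3  0 -2 -1  0 -1  0 -1 -2 -1  0 -1 -1]
219 [-2  0 -2 -2 -2  6 20 24 10  0 -1 -1 -1 -1 -2 
[... 548 characters left out ...]
]
227 [-2 -3 -1 -1  4 14 20 14  4  0 -1  1  6 26 59 76 58 27  8  4  3  3  4]
228 [-2 -3 -1  0  4 12 15 10  3  2  1  2  6 19 53 85 77 45 17  6  4  4  5]
229 [ 1  0  1  0  3  7  9  5  2  1  2  3  7 18 48 82 82 63 38 19  8  4  4]
230 [ 1  1  1  2  2  3  4  4  2  2  4  5  8 25 60 94 97 92 77 45 16  6  6]
231 [  3   2   2   2   4   4   3   3   4   2   3   4   8  23  62  98 108 110
  96  61  25   8   5]
232 [ 4  3  4  4  4  4  4  4  5  4  4  4  6 16 43 80 94 91 81 54 23  6  5]
233 [ 5  5  4  4  6  5  4  3  5  4  4  4  5 10 26 48 57 52 44 31 14  5  3]
234 [ 4  4  4  5  5  4  4  3  4  4  4  3  4  7 15 22 24 20 14 10  4  2  0]
235 [ 5  4  4  5  4  4  3  4  2  2  2  2  2  2  5  7  6  4  1  0  0 -1 -1]
```

View pics/t12.png

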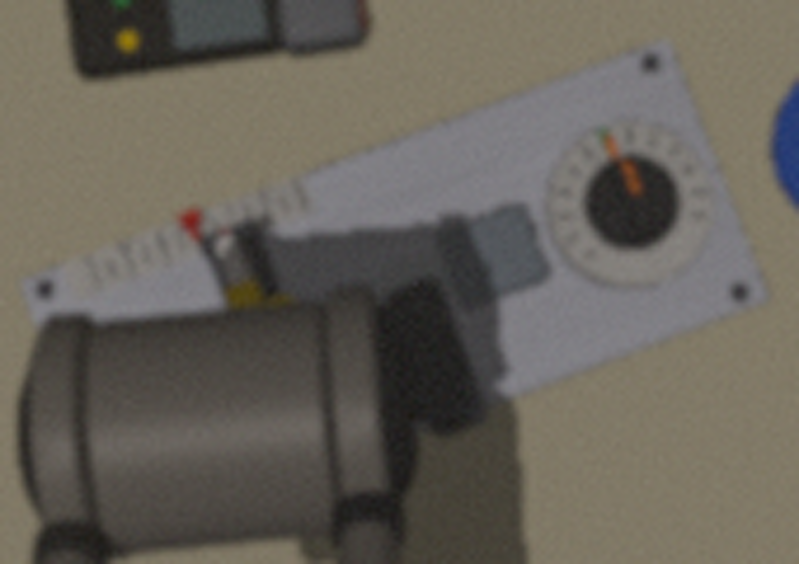

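View pics/s12a.png

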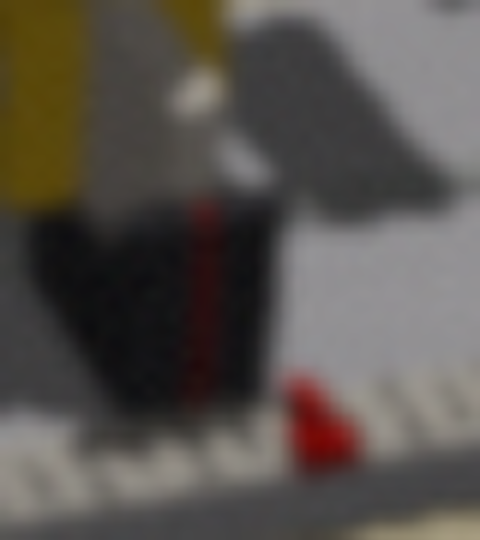

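```bash
python3 - <<'E'
from h import *
p=read_camera('scene')
for u,v,z in [(371.3,228.6,.016),(371.7,211.0,.034)]: print(z,loc(back(p,(u,v),z)))
for x in (.058,.060,.0625):
  print('end',x,[proj(p,w(x,.0742,z)) for z in (.016,.025,.034)])
print('mark corner proj')
for y in (.088,.09,.092):
  for x in (.065,.07,.075):
    print(x,y,[proj(p,w(x,y,z)).round(1) for z in (.016,.026)])
print('fin +x end',loc(back(p,(371.3,202.6),.08)))
p=read_camera('top')
print('top mark proj',[proj(p,w(x,y,.026)).round(1) for x in (.065,.075) for y in(.088,.09)])
for _ in range(1):
    a=np.mean([read_camera('top')['img'].astype(float) for _ in range(5)],0); rd=a[...,0]-np.maximum(a[...,1],a[...,2])
print(rd[190:206,253:272].round().astype(int))
save(dict(img=a.astype(np.uint8)),'t12a.png',(250,185,290,225),12)
E
```

```text
0.016 [57.176 77.415]
0.034 [17.886  92.7029]
end 0.058 [array([370.0455, 229.0558]), array([370.261 , 225.6208]), array([370.4785, 222.1534])]
end 0.06 [array([370.383 , 229.5699]), array([370.6004, 226.1318]), array([370.8199, 222.6613])]
end 0.0625 [array([370.8065, 230.2149]), array([371.0263, 226.773 ]), array([371.2482, 223.2985])]
mark corner proj
0.065 0.088 [array([377.2, 229.8]), array([377.5, 226. ])]
0.07 0.088 [array([378.1, 231.1]), array([378.4, 227.3])]
0.075 0.088 [array([379. , 232.4]), array([379.3, 228.6])]
0.065 0.09 [array([378.1, 229.6]), array([378.4, 225.8])]
0.07 0.09 [array([379. , 230.9]), array([379.3, 227.1])]
0.075 0.09 [array([379.9, 232.2]), array([380.2, 228.4])]
0.065 0.092 [array([379. , 229.5]), array([379.2, 225.7])]
0.07 0.092 [array([379.8, 230.8]), array([380.1, 227. ])]
0.075 0.092 [array([380.7, 232.1]), array([381. , 228.3])]
fin +x end [52.9998 75.4344]
top mark proj [array([262.3, 199.5]), array([261.6, 199.8]), array([261. , 195.9]), array([260.2, 196.1])]
[[ 7  8  7  9  8  7  8  7  8  7  8  8  7  8  8  8  8  7  8]
 [ 8  7  7  8  7  7  7
[... 178 characters left out ...]
23 35 38 25  9  5  5  5  3  4  3  4  3]
 [ 8  7  8 10 19 34 49 65 70 41 13  4  3  4  3  3  4  3  4]
 [ 8  8  8 10 22 48 70 84 81 47 16  5  3  3  3  4  4  4  3]
 [ 8  7  5  6 17 40 68 82 71 38 13  5  4  5  7  5  4  2  2]
 [ 6  4  3  3  9 25 47 67 61 31 11  4  4 10 16 12  7  3  2]
 [ 5  3  3  2  4 11 23 45 58 36 11  2  4 13 22 20  9  1  0]
 [ 4  3  3  3  4  4 11 28 45 37 12  2  2  8 13 13  7  2  2]
 [ 3  4  3  4  3  4  5 13 22 20  6 -1  2  4  5  6  3  4  2]
 [ 4  3  4  3  4  3  4  6  7  6  2  0  3  3  5  4  5  3  4]
 [ 4  2  4  4  4  4  4  3  4  3  0  1  3  3  4  5  3  2  3]
 [ 4  3  3  2  3  3  4  2  2  0 -1 -1  1  4  3  3  2  3  4]
 [ 4  4  5  3  4  3  2  0 -2 -5 -3 -3 -1  2  4  3  4  2  4]]
```

View pics/t12a.png

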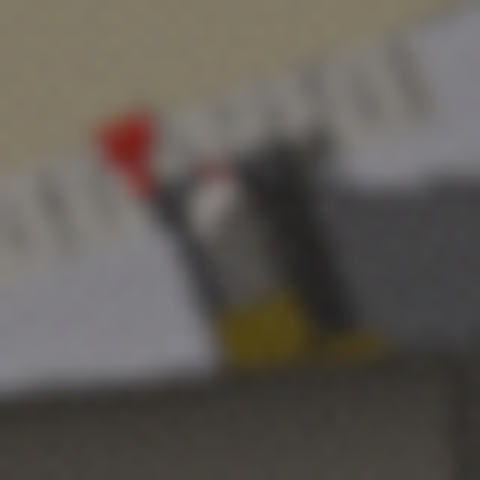

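apply_moves([
  {"offset":[1,7,0],"rotation":[-0.006,0.003,-0.001]},
  {"offset":[1,7,0],"rotation":[0,0,0]},
  {"offset":[0,0.5,0],"rotation":[0,0,0]},
])

```text
time: 12.37
tool_pos: [0.5302, 0.127, 0.1088]
tool_rot: [-3.138, 0.005, -2.797]
contact_force: [1.3, -5.1, 2.8]
opening: 0.0099
```

```bash
cat > m.py <<'E'
from h import *
import sys
goal(w(-.045,.0920,.062),199.85)
p=None
p,a,rd=meas(None,4); rd=np.clip(rd-5,0,None)
xx=np.arange(640)
def rowc(y,lo,hi):
    s=rd[y,lo:hi]; return (xx[lo:hi]*s).sum()/s.sum() if s.sum()>15 else np.nan
# leg line rows, from model: line at x=.06
g0=None
from scipy.optimize import minimize_scalar
def fity(rows,f,lo,hi):
    out=[]
    for y in rows:
        c=rowc(y,lo,hi)
        out.append((y,round(c,2)))
    return out
print('line',fity(range(211,229),None,int(sys.argv[1]),int(sys.argv[2])))
print('mark',fity(range(224,236),None,int(sys.argv[3]),int(sys.argv[4])))
for yy in (.086,.090,.094):
    print(yy,'line',[proj(p,w(.06,yy,z)).round(2) for z in (.016,.03,.05)],'clip',[proj(p,w(.07,yy,z)).round(2) for z in (.016,.021,.026)])
save(dict(img=a.astype(np.uint8)),sys.argv[5],(355,190,405,240),12)
E
python3 m.py 370 386 378 392 s13.png
```

```text
t 12.37 tcp [0.5302 0.127  0.1088] rot deg [-179.8028    0.3083 -160.2793] F [ 1.2764 -5.1319  2.8272] open 0.009940448458002828
rotvec tool (deg,rad) [-0.1975  0.3081 -0.1299] [-0.0034  0.0054 -0.0023] offset mm in current axes [ 2.3468  4.6168 -0.2361] in final axes [ 2.3375  4.6229 -0.2076]
line [(211, np.float64(376.92)), (212, np.float64(377.17)), (213, np.float64(377.32)), (214, np.float64(377.21)), (215, np.float64(377.15)), (216, np.float64(377.03)), (217, np.float64(376.96)), (218, np.float64(376.94)), (219, np.float64(376.76)), (220, np.float64(376.81)), (221, np.float64(376.65)), (222, np.float64(376.65)), (223, np.float64(376.66)), (224, np.float64(376.59)), (225, np.float64(378.35)), (226, np.float64(379.03)), (227, np.float64(379.58)), (228, np.float64(380.16))]
mark [(224, nan), (225, np.float64(379.27)), (226, np.float64(379.53)), (227, np.float64(379.88)), (228, np.float64(380.3)), (229, np.float64(380.78)), (230, np.float64(381.18)), (231, np.float64(381.49)), (232, np.float64(381.62)), (233, np.float64(381.59)), (234, np.float64(381.25)), (235, nan)]
0.086 line [array([375.5 , 228.67]), array([375.87, 223.32]), array([376.42, 215.53])] clip [array([377.24, 231.25]), array([377.38, 229.34]), array([377.52, 227.42])]
0.09 line [array([377.22, 228.37]), array([377.61, 223.02]), array([378.17, 215.24])] clip [array([378.98, 230.94]), array([379.12, 229.03]), array([379.26, 227.11])]
0.094 line [array([378.95, 228.06]), array([379.35, 222.72]), array([379.93, 214.94])] clip [array([380.71, 230.64]), array([380.86, 228.73]), array([381.01, 226.81])]
```

View pics/s13.png

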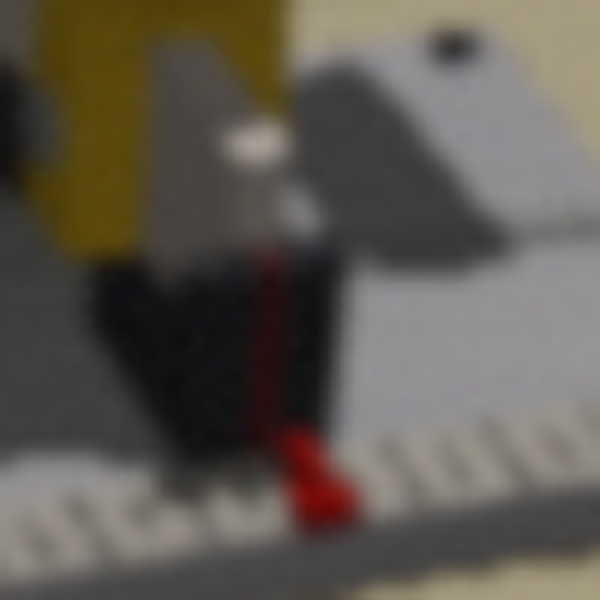

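apply_moves([
  {"offset":[1,4,0],"rotation":[-0.003,0.005,-0.002]},
  {"offset":[0.5,1,0],"rotation":[0,0,0]},
  {"offset":[0,0.3,0],"rotation":[0,0,0]},
])

```text
time: 12.82
tool_pos: [0.5293, 0.1298, 0.1088]
tool_rot: [-3.138, 0.004, -2.796]
contact_force: [1.4, -6.3, 2.6]
opening: 0.01
```

```bash
python3 m.py 370 386 378 392 s14.png; python3 - <<'E'
from h import *
a=np.mean([read_camera('top')['img'].astype(float) for _ in range(6)],0)
p=read_camera('top')
for zz in (.055,.062,.066): print(zz,[proj(p,w(x,.0758,zz)).round(2) for x in (.055,.0575,.06)])
save(dict(img=a.astype(np.uint8)),'t14.png',(250,180,290,220),14)
rd=a[...,0]-np.maximum(a[...,1],a[...,2]);print(rd[190:206,253:272].round().astype(int))
E
```

```text
t 12.82 tcp [0.5293 0.1298 0.1088] rot deg [-179.7758    0.2403 -160.1953] F [ 1.3505 -6.3462  2.5654] open 0.010015023354948936
rotvec tool (deg,rad) [-0.2243  0.2403 -0.0458] [-0.0039  0.0042 -0.0008] offset mm in current axes [ 2.4057  1.6465 -0.2106] in final axes [ 2.4052  1.6492 -0.194 ]
line [(211, np.float64(378.5)), (212, np.float64(378.61)), (213, np.float64(378.76)), (214, np.float64(378.63)), (215, np.float64(378.63)), (216, np.float64(378.6)), (217, np.float64(378.52)), (218, np.float64(378.41)), (219, np.float64(378.33)), (220, np.float64(378.27)), (221, np.float64(378.16)), (222, np.float64(377.99)), (223, np.float64(377.88)), (224, np.float64(378.0)), (225, np.float64(378.87)), (226, np.float64(379.36)), (227, np.float64(379.75)), (228, np.float64(380.28))]
mark [(224, np.float64(378.39)), (225, np.float64(379.19)), (226, np.float64(379.59)), (227, np.float64(379.91)), (228, np.float64(380.35)), (229, np.float64(380.81)), (230, np.float64(381.21)), (231, np.float64(381.52)), (232, np.float64(381.62)), (233, np.float64(381.57)), (234, np.float64(381.29)), (235, nan)]
0
[... 1008 characters left out ...]
24 34 38 25  9  4  5  4  4  4  4  4  4]
 [ 8  7  7 10 20 34 50 66 70 42 12  4  3  3  4  4  3  4  4]
 [ 8  6  8 11 22 47 70 86 80 47 15  4  3  4  4  5  3  4  3]
 [ 7  6  6  6 17 42 68 83 73 38 14  5  4  4  3  4  4  2  3]
 [ 6  5  4  3  9 25 48 65 60 30 11  3  3  4  4  2  2  2  3]
 [ 4  4  4  3  5 12 23 45 59 36 11  3  2  2  2  3  2  1  2]
 [ 2  2  4  3  3  5 12 31 48 38 12  1  1  1  1  1  1  1  2]
 [ 4  3  4  3  3  3  6 18 32 24 10  0 -1  1  1  3  2  1  0]
 [ 3  4  4  3  3  2  2  8 14 12  6  1  2  1  1  2  1  2 -1]
 [ 4  4  4  3  2  1  2  6  8  8  5  2  3  2  1  2  1  1  0]
 [ 4  3  2  2  0  0  3  4  6  6  5  2  2  2  2  2  3  2  0]
 [ 4  4  3  2  0  0  1  4  4  5  3  3  2  3  2  2  1  1  0]]
```

View pics/s14.png

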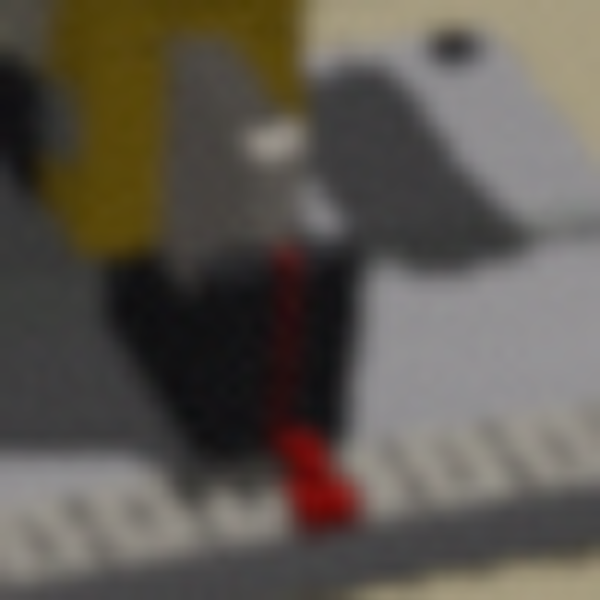

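View pics/t14.png

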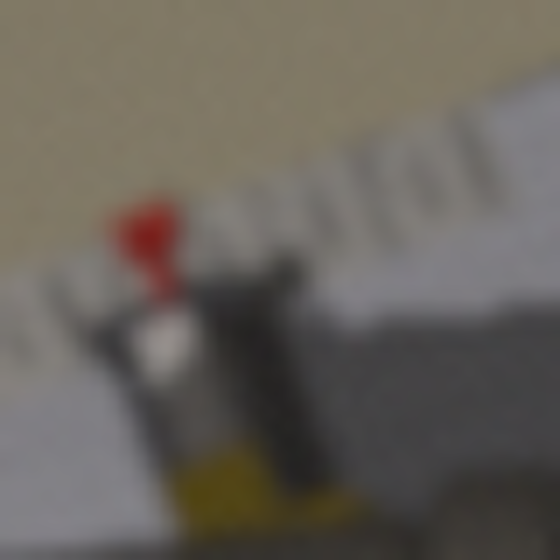

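```bash
python3 - <<'E'
from h import *
from scipy.optimize import fsolve
a=np.mean([read_camera('top')['img'].astype(float) for _ in range(6)],0)
p=read_camera('top')
g=a.mean(2)
print(g[200:212,255:272].round().astype(int))
def solve(u,v,z): return loc(back(p,(u,v),z))
for v in range(203,209):
    s=np.clip(g[v,257:268]-105,0,None)
    if s.sum()>20:
        u=(np.arange(257,268)*s).sum()/s.sum(); print(v,round(u,2),solve(u,v,.08))
rd=np.clip(a[...,0]-np.maximum(a[...,1],a[...,2])-6,0,None)
for v in range(193,203):
    s=rd[v,254:268]; u=(np.arange(254,268)*s).sum()/s.sum(); print('mark',v,round(u,2),round(s.sum()),solve(u,v,.026),solve(u,v,.018))
E
```

```text
[[121 125 117 112 110  99  82  70  70  69  66  63  61  56  56  60  78]
 [114 120 114 102  98  88  80  79  69  57  53  50  48  48  54  68  83]
 [102 104  97  85  84  91 103 107  93  65  48  44  42  42  52  64  79]
 [ 95  85  74  73  93 116 130 132 111  73  47  41  37  40  44  58  68]
 [100  81  64  66  93 126 142 138 113  78  52  43  39  36  41  51  62]
 [112  95  75  63  82 119 138 128 102  75  57  46  41  35  39  47  57]
 [123 114  99  78  78 106 120 106  86  71  61  51  41  38  38  45  56]
 [127 125 116  95  78  88  94  86  77  72  63  55  45  37  37  41  50]
 [129 129 125 106  81  68  72  75  77  75  68  59  46  40  37  39  45]
 [129 129 128 115  90  69  64  72  75  75  71  61  51  43  38  37  43]
 [128 128 128 121 102  74  62  68  76  77  72  65  55  45  39  35  40]
 [127 128 129 126 109  82  62  66  72  73  70  62  55  47  40  35  40]]
203 261.41 [51.1341 88.192 ]
204 261.29 [48.9823 89.3092]
205 261.12 [46.8665 90.5186]
208 257.05 [ 43.5626 102.138 ]
mark 193 259.78 35 [82.9399 88.2929] [84.0912 89.0017]
mark 194 260.06 121 [80.2869 88.4942] [81.4175 89.2046]
mark 195 259.96 256 [77.9902 89.6312] [79.1029 90.3506]
mark 196 259.87 336 [75.6779 90.7244] [76.7725 91.4522]
mark 197 259.92 290 [73.2373 91.4772] [74.3128 92.211 ]
mark 198 260.12 208 [70.6674 91.8871] [71.7228 92.624 ]
mark 199 260.68 148 [67.7774 91.4517] [68.8102 92.1852]
mark 200 261.08 110 [65.0235 91.3722] [66.0348 92.1052]
mark 201 261.18 61 [62.5529 92.0357] [63.5448 92.7738]
mark 202 261.21 17 [60.1401 92.8489] [61.1132 93.5933]
```

apply_moves([
  {"offset":[0,2.5,0],"rotation":[-0.003,0.004,-0.001]},
  {"offset":[0,0.4,0],"rotation":[0,0,0]},
  {"offset":[0,0.4,0],"rotation":[0,0,0]},
], grip_force=12)

```text
time: 13.97
tool_pos: [0.5289, 0.1313, 0.1088]
tool_rot: [-3.138, 0.001, -2.795]
contact_force: [3.1, -6.3, 0.3]
opening: 0.0099
```

```bash
python3 m.py 370 386 378 392 s15.png |head -4
```

```text
t 13.97 tcp [0.5289 0.1313 0.1088] rot deg [-179.7765    0.0318 -160.1559] F [ 3.0587 -6.3246  0.3378] open 0.009940862103940153
rotvec tool (deg,rad) [-0.2235  0.0318 -0.0059] [-0.0039  0.0006 -0.0001] offset mm in current axes [ 2.5329  0.1542 -0.193 ] in final axes [ 2.533   0.1553 -0.1909]
line [(211, np.float64(378.73)), (212, np.float64(379.07)), (213, np.float64(379.37)), (214, np.float64(379.37)), (215, np.float64(379.17)), (216, np.float64(379.09)), (217, np.float64(378.98)), (218, np.float64(378.98)), (219, np.float64(378.85)), (220, np.float64(378.83)), (221, np.float64(378.81)), (222, np.float64(378.64)), (223, np.float64(378.69)), (224, np.float64(378.67)), (225, np.float64(379.09)), (226, np.float64(379.51)), (227, np.float64(379.9)), (228, np.float64(380.35))]
mark [(224, np.float64(378.76)), (225, np.float64(379.23)), (226, np.float64(379.64)), (227, np.float64(379.97)), (228, np.float64(380.43)), (229, np.float64(380.81)), (230, np.float64(381.2)), (231, np.float64(381.51)), (232, np.float64(381.61)), (233, np.float64(381.58)), (234, np.float64(381.12)), (235, nan)]
```

View pics/s15.png

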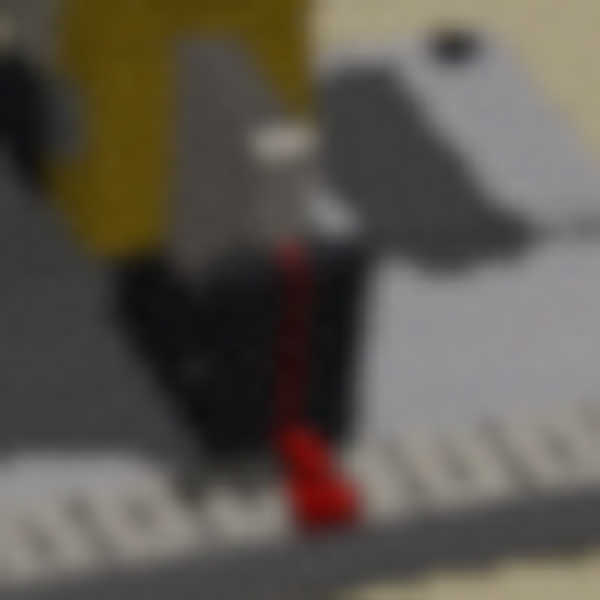

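apply_moves([
  {"offset":[-6,0,0],"rotation":[-0.003,0,0]},
  {"offset":[-6,0,0],"rotation":[0,0,0]},
  {"offset":[-6,0,0],"rotation":[0,0,0]},
])

```text
time: 14.42
tool_pos: [0.5381, 0.134, 0.1067]
tool_rot: [-3.141, -0.022, -2.794]
contact_force: [-7.3, -9.1, 4.8]
opening: 0.01
```

```bash
python3 - <<'E'
from h import *
goal(w(.02,.0916,.062),199.85)
E
```

```text
t 14.42 tcp [0.5381 0.134  0.1067] rot deg [-179.9677   -1.2693 -160.1129] F [-7.3167 -9.133   4.783 ] open 0.009990845756690408
rotvec tool (deg,rad) [-0.0327 -1.2693  0.0374] [-0.0006 -0.0222  0.0007] offset mm in current axes [-52.8261   0.2441  -3.4888] in final axes [-52.8903   0.2803  -2.3175]
```

apply_moves([
  {"offset":[-8,0.3,-2],"rotation":[0,-0.022,0]},
  {"offset":[-8,0,0],"rotation":[0,-0.008,0]},
  {"offset":[-8,0,0],"rotation":[0,-0.008,0]},
], grip_force=8)

```text
time: 14.67
tool_pos: [0.5532, 0.1391, 0.105]
tool_rot: [-3.141, -0.007, -2.794]
contact_force: [-5.6, -9.1, 3.8]
opening: 0.01
```

```bash
python3 - <<'E'
from h import *
goal(w(.02,.0916,.062),199.85)
E
```

```text
t 14.67 tcp [0.5532 0.1391 0.105 ] rot deg [-179.9718   -0.4056 -160.0625] F [-5.6075 -9.0554  3.7648] open 0.00998472366605402
rotvec tool (deg,rad) [-0.0285 -0.4056  0.0876] [-0.0005 -0.0071  0.0015] offset mm in current axes [-36.8717   0.6453  -4.2315] in final axes [-36.8997   0.7037  -3.97  ]
```

apply_moves([
  {"offset":[-4,0.8,-4],"rotation":[0,-0.007,0.001]},
  {"offset":[-8,0.4,-1],"rotation":[0,-0.006,0]},
  {"offset":[-8,0.4,0],"rotation":[0,-0.006,0]},
])

```text
time: 14.92
tool_pos: [0.5634, 0.1434, 0.1053]
tool_rot: [-3.141, -0.014, -2.794]
contact_force: [-6.2, -9.9, 5.2]
opening: 0.0095
```

```bash
python3 - <<'E'
from h import *
goal(w(.02,.0916,.062),199.85)
p=read_camera('scene'); save(p,'s16.png',(315,150,435,240),6.6)
E
```

```text
t 14.92 tcp [0.5634 0.1434 0.1053] rot deg [-179.974    -0.8215 -160.0988] F [-6.183  -9.8782  5.1595] open 0.009528202674844824
rotvec tool (deg,rad) [-0.0264 -0.8215  0.0513] [-0.0005 -0.0143  0.0009] offset mm in current axes [-25.8293   0.0617  -4.0488] in final axes [-25.8846   0.0866  -3.678 ]
```

View pics/s16.png

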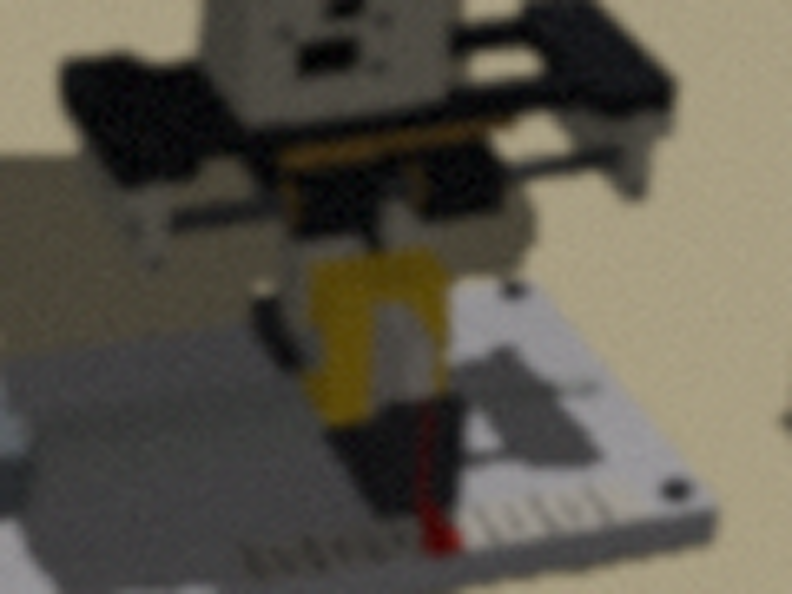

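apply_moves([
  {"offset":[-8,0.3,-5],"rotation":[0,-0.014,0.001]},
  {"offset":[-8,0.3,-2],"rotation":[0,-0.008,0]},
  {"offset":[-8,0.3,-1],"rotation":[0,-0.008,0]},
])

```text
time: 15.22
tool_pos: [0.5765, 0.1482, 0.1072]
tool_rot: [3.142, -0.015, -2.795]
contact_force: [-7.2, -10.0, 3.7]
opening: 0.0098
```

```bash
python3 - <<'E'
from h import *
goal(w(.02,.0916,.062),199.85)
p=read_camera('scene'); save(p,'s17.png',(315,150,435,240),6.6)
E
```

```text
t 15.22 tcp [0.5765 0.1482 0.1072] rot deg [ 179.995    -0.8607 -160.1276] F [ -7.1909 -10.0427   3.666 ] open 0.009757987805353497
rotvec tool (deg,rad) [ 0.0048 -0.8607  0.0223] [ 0.0001 -0.015   0.0004] offset mm in current axes [-11.8804   0.0506  -1.9809] in final axes [-11.9088   0.055   -1.8022]
```

View pics/s17.png

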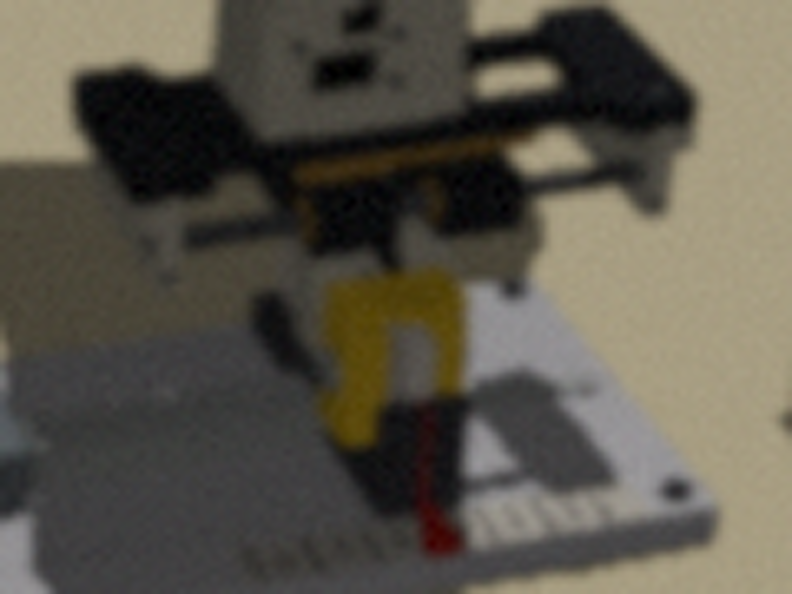

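TCP is at gauge x = 8, y = 91.55. The lever is moving and the red line at (427,460) still meets the mark. I'll keep going.

apply_moves([
  {"offset":[-8,0.3,-3],"rotation":[0,-0.015,0]},
  {"offset":[-7,0.3,-1],"rotation":[0,-0.008,0]},
  {"offset":[-6,0.3,-1],"rotation":[0,-0.008,0]},
])

```text
time: 15.52
tool_pos: [0.5862, 0.1515, 0.1069]
tool_rot: [3.141, -0.017, -2.794]
contact_force: [-20.3, -15.6, 17.0]
opening: 0.01
```

```bash
python3 - <<'E'
from h import *
goal(w(.02,.0916,.062),199.85)
p=read_camera('scene'); save(p,'s18.png',(315,150,435,240),6.6)
E
```

```text
t 15.52 tcp [0.5862 0.1515 0.1069] rot deg [ 179.9836   -0.9493 -160.0907] F [-20.2897 -15.6444  16.987 ] open 0.00999348465660803
rotvec tool (deg,rad) [ 0.0159 -0.9493  0.0591] [ 0.0003 -0.0166  0.001 ] offset mm in current axes [-1.6374  0.1717 -2.1255] in final axes [-1.6722  0.1728 -2.0981]
```

View pics/s18.png

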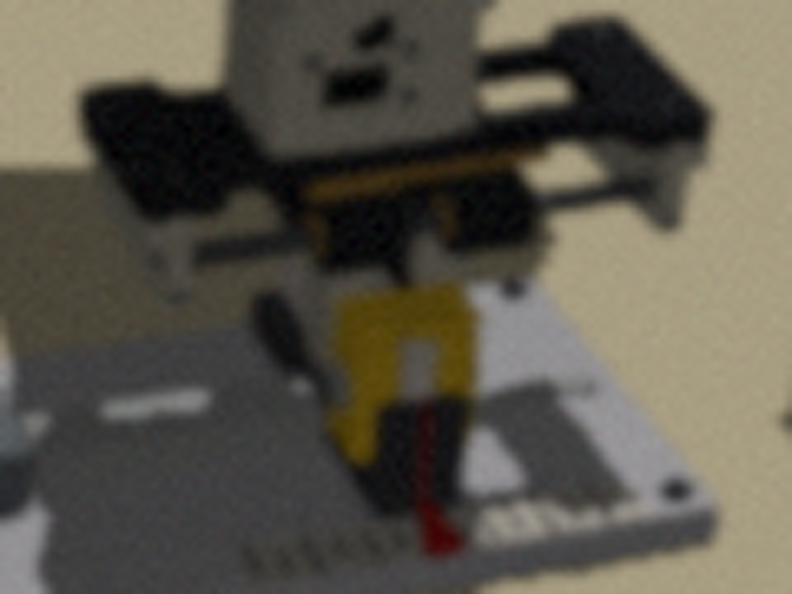

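apply_moves([
  {"offset":[-3,0.2,-2],"rotation":[0,-0.016,0.001]},
  {"offset":[-3,0.2,-1],"rotation":[0,-0.01,0]},
])

```text
time: 15.73
tool_pos: [0.5857, 0.151, 0.107]
tool_rot: [3.141, -0.009, -2.795]
contact_force: [-6.6, -7.4, 8.1]
opening: 0.01
```

```bash
python3 - <<'E'
from h import *
goal(w(.02,.0916,.062),199.85)
p=read_camera('scene'); save(p,'s19.png',(335,180,405,235),11)
for q in ['lever_face','leg_fin','mark_line']:
    r=tip_of(q,p); print(q,[(loc(a['location']),a['location'][2],round(a['score'],2)) for a in r[:2]])
print('lever proj closed faces')
for f in (.022,.028,.032,.036):
    print(f,[((proj(p,w(f+.024,.0915+s*.0215,z))-[335,180]+.45)*11).round() for s,z in((-1,.036),(-1,.087),(1,.087),(1,.036))])
E
```

```text
t 15.73 tcp [0.5857 0.151  0.107 ] rot deg [ 179.9913   -0.5288 -160.137 ] F [-6.6391 -7.4397  8.0656] open 0.009976044710011947
rotvec tool (deg,rad) [ 0.0087 -0.5288  0.0129] [ 0.0002 -0.0092  0.0002] offset mm in current axes [-2.2656  0.4976 -1.9864] in final axes [-2.2837  0.4978 -1.9655]
lever_face [(array([29.1175, 91.5525]), 0.0572, 0.73)]
leg_fin [(array([ 0.2507, 86.983 ]), 0.0542, 0.82)]
mark_line [(array([71.8845, 85.1502]), 0.0286, 0.6)]
lever proj closed faces
0.022 [array([353., 430.]), array([366., 208.]), array([575., 175.]), array([557., 396.])]
0.028 [array([364., 447.]), array([377., 224.]), array([588., 190.]), array([569., 412.])]
0.032 [array([372., 458.]), array([385., 235.]), array([596., 201.]), array([577., 423.])]
0.036 [array([379., 469.]), array([393., 245.]), array([604., 211.]), array([585., 434.])]
```

View pics/s19.png

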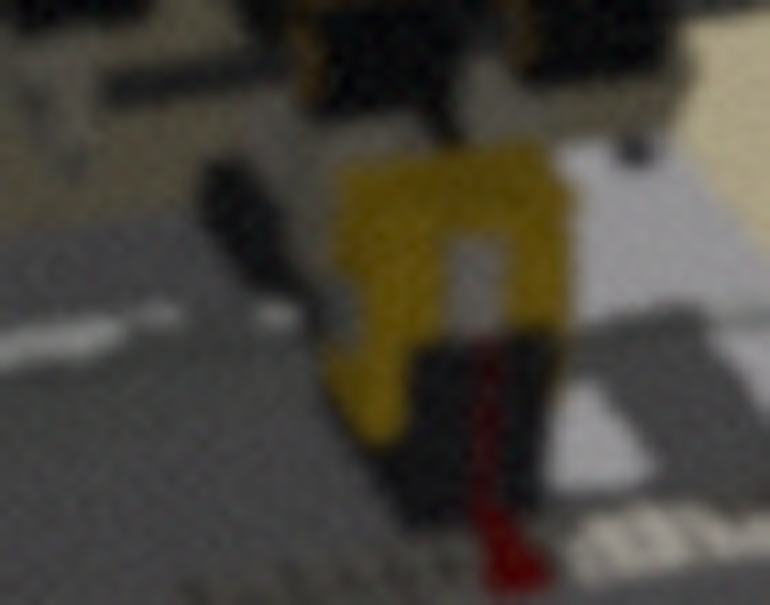

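apply_moves([
  {"offset":[-6,0.6,-2],"rotation":[0,-0.01,0]},
  {"offset":[-6,0.3,-1],"rotation":[0,-0.008,0]},
])

```text
time: 16.1
tool_pos: [0.5864, 0.1516, 0.107]
tool_rot: [3.141, -0.022, -2.794]
contact_force: [-19.9, -13.5, 20.6]
opening: 0.0098
```

```bash
python3 - <<'E'
from h import *
goal(w(.02,.0916,.062),199.85)
E
```

```text
t 16.1 tcp [0.5864 0.1516 0.107 ] rot deg [ 179.9547   -1.2536 -160.0982] F [-19.9479 -13.5263  20.6081] open 0.009834745357827433
rotvec tool (deg,rad) [ 0.0448 -1.2536  0.0513] [ 0.0008 -0.0219  0.0009] offset mm in current axes [-1.3755  0.2107 -2.0793] in final axes [-1.4204  0.2103 -2.0488]
```

apply_moves([
  {"offset":[-9,0.4,-2],"rotation":[0,-0.014,0]},
])

```text
time: 16.18
tool_pos: [0.5871, 0.1521, 0.1071]
tool_rot: [3.14, -0.031, -2.794]
contact_force: [-34.3, -19.5, 17.3]
opening: 0.0098
```

```bash
python3 - <<'E'
from h import *
goal(w(.02,.0916,.062),199.85)
E
```

```text
t 16.18 tcp [0.5871 0.1521 0.1071] rot deg [ 179.9061   -1.7539 -160.0607] F [-34.31   -19.4965  17.3046] open 0.009829776067708055
rotvec tool (deg,rad) [ 0.0925 -1.754   0.0879] [ 0.0016 -0.0306  0.0015] offset mm in current axes [-0.602  -0.0283 -1.9083] in final axes [-0.6602 -0.0304 -1.8889]
```

apply_moves([
  {"offset":[-1,0.2,0],"rotation":[0,0.01,0]},
  {"offset":[-2,0.3,0],"rotation":[0,0,0]},
  {"offset":[-2,0.3,0],"rotation":[0,0,0]},
], grip_force=15)

```text
time: 16.43
tool_pos: [0.5869, 0.1506, 0.1072]
tool_rot: [-3.14, -0.055, -2.794]
contact_force: [-5.8, -8.5, 6.5]
opening: 0.0102
```

```bash
python3 m.py 370 386 378 392 s20.png |head -4; python3 - <<'E'
from h import *
a=np.mean([read_camera('top')['img'].astype(float) for _ in range(4)],0)
save(dict(img=a.astype(np.uint8)),'t20.png',(220,150,390,270),4.7)
E
```

```text
t 16.43 tcp [0.5869 0.1506 0.1072] rot deg [-179.9155   -3.1552 -160.0998] F [-5.8087 -8.4663  6.4914] open 0.010152247420177505
rotvec tool (deg,rad) [-0.0858 -3.1551  0.0525] [-0.0015 -0.0551  0.0009] offset mm in current axes [63.662   1.7481  1.7381] in final axes [63.6628  1.6897 -1.766 ]
line [(211, np.float64(375.04)), (212, np.float64(376.21)), (213, np.float64(376.37)), (214, np.float64(376.46)), (215, np.float64(376.62)), (216, np.float64(376.79)), (217, np.float64(376.52)), (218, np.float64(376.7)), (219, np.float64(377.25)), (220, np.float64(378.14)), (221, np.float64(378.26)), (222, np.float64(378.15)), (223, np.float64(378.04)), (224, np.float64(377.94)), (225, np.float64(378.33)), (226, np.float64(378.9)), (227, np.float64(379.42)), (228, np.float64(379.99))]
mark [(224, np.float64(378.39)), (225, np.float64(378.7)), (226, np.float64(379.23)), (227, np.float64(379.61)), (228, np.float64(380.14)), (229, np.float64(380.62)), (230, np.float64(381.07)), (231, np.float64(381.37)), (232, np.float64(381.5)), (233, np.float64(381.52)), (234, np.float64(381.22)), (235, nan)]
```

View pics/s20.png

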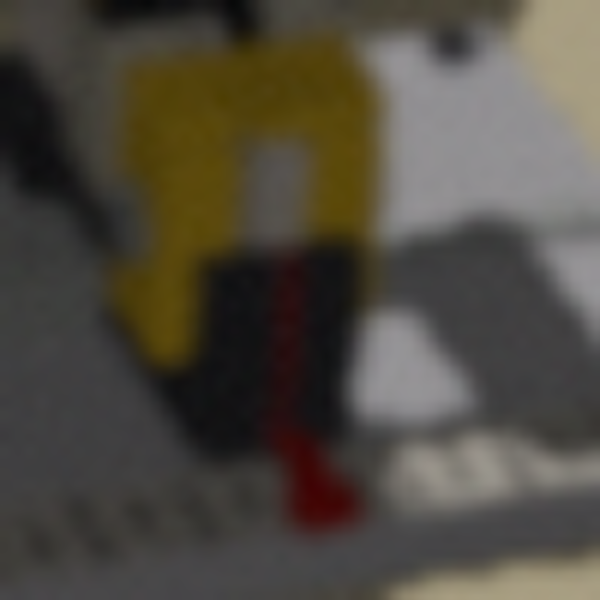

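View pics/t20.png

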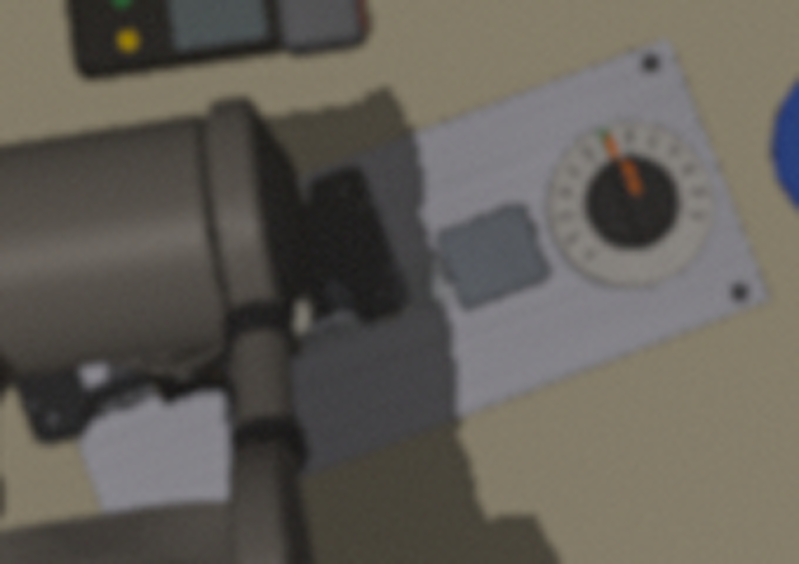

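apply_moves([
  {"offset":[1,1.2,0],"rotation":[0,-0.028,0]},
  {"offset":[1,0.8,0],"rotation":[0,-0.022,0]},
  {"offset":[0,0.5,0],"rotation":[0,-0.01,0]},
])

```text
time: 17.08
tool_pos: [0.5841, 0.1498, 0.1073]
tool_rot: [-3.137, 0.005, -2.795]
contact_force: [1.8, -6.4, 1.9]
opening: 0.0102
```

```bash
python3 - <<'E'
from h import *
goal(w(.02,.0916,.062),199.85)
E
```

```text
t 17.08 tcp [0.5841 0.1498 0.1073] rot deg [-179.7119    0.2795 -160.1268] F [ 1.7578 -6.353   1.9146] open 0.010200136586324137
rotvec tool (deg,rad) [-0.288   0.2795  0.0225] [-0.005   0.0049  0.0004] offset mm in current axes [-4.2926  1.0989 -1.7085] in final axes [-4.2838  1.1092 -1.7239]
```

apply_moves([
  {"offset":[-2,1.6,-1],"rotation":[-0.004,0.003,0]},
  {"offset":[-2,0.7,0],"rotation":[0,-0.003,0]},
  {"offset":[-2,0.5,0],"rotation":[0,-0.005,0]},
])

```text
time: 17.33
tool_pos: [0.5843, 0.151, 0.1071]
tool_rot: [-3.139, -0.003, -2.795]
contact_force: [-5.8, -7.8, 9.6]
opening: 0.01
```

```bash
python3 - <<'E'
from h import *
goal(w(.02,.0916,.062),199.85)
E
python3 m.py 370 386 378 392 s21.png |head -6
```

```text
t 17.33 tcp [0.5843 0.151  0.1071] rot deg [-179.8395   -0.182  -160.1512] F [-5.7895 -7.8077  9.6091] open 0.010044592448929515
rotvec tool (deg,rad) [-0.1605 -0.182  -0.0009] [-0.0028 -0.0032 -0.    ] offset mm in current axes [-3.5764  0.0169 -1.8792] in final axes [-3.5824  0.0221 -1.8677]
t 17.33 tcp [0.5843 0.151  0.1071] rot deg [-179.8395   -0.182  -160.1512] F [-5.7895 -7.8077  9.6091] open 0.010044592448929515
rotvec tool (deg,rad) [-0.1605 -0.182  -0.0009] [-0.0028 -0.0032 -0.    ] offset mm in current axes [61.4232  0.4161 -1.6738] in final axes [61.4176  0.4221 -1.8677]
line [(211, np.float64(373.74)), (212, np.float64(374.83)), (213, np.float64(376.02)), (214, np.float64(375.92)), (215, np.float64(376.08)), (216, np.float64(375.75)), (217, np.float64(375.37)), (218, np.float64(375.83)), (219, np.float64(376.84)), (220, np.float64(378.25)), (221, np.float64(378.76)), (222, np.float64(378.69)), (223, np.float64(378.56)), (224, np.float64(378.68)), (225, np.float64(378.69)), (226, np.float64(379.17)), (227, np.float64(379.59)), (228, np.float64(380.11))]
mark [(224, np.float64(378.76)), (225, np.float64(378.84)), (226, np.float64(379.31)), (227, np.float64(379.7)), (228, np.float64(380.14)), (229, np.float64(380.62)), (230, np.float64(381.09)), (231, np.float64(381.38)), (232, np.float64(381.51)), (233, np.float64(381.46)), (234, np.float64(381.2)), (235, nan)]
0.086 line [array([375.5 , 228.67]), array([375.87, 223.32]), array([376.42, 215.53])] clip [array([377.24, 231.25]), array([377.38, 229.34]), array([377.52, 227.42])]
0.09 line [array([377.22, 228.37]), array([377.61, 223.02]), array([378.17, 215.24])] clip [array([378.98, 230.94]), array([379.12, 229.03]), array([379.26, 227.11])]
```

View pics/s21.png

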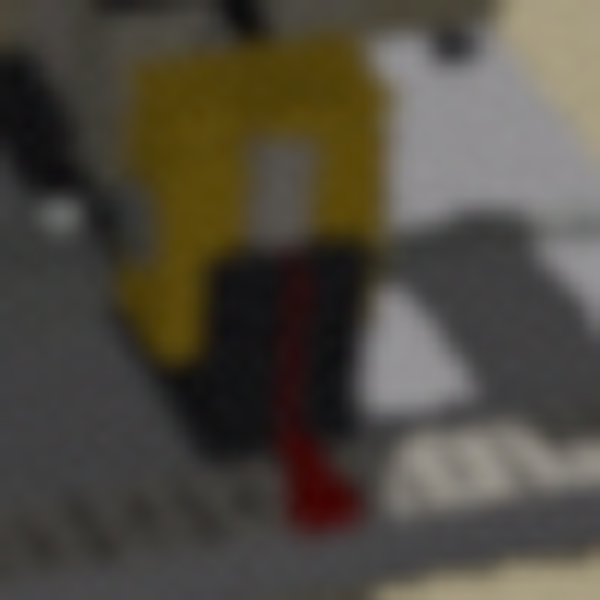

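```bash
python3 - <<'E'
from h import *
goal(w(.02,.0916,.062),199.85)
for _ in range(10): read_camera('scene')
goal(w(.02,.0916,.062),199.85)
E
```

```text
t 17.53 tcp [0.5843 0.151  0.1071] rot deg [-179.8395   -0.1742 -160.1484] F [-4.7474 -8.7967  6.4222] open 0.009884350132309209
rotvec tool (deg,rad) [-0.1605 -0.1742  0.0019] [-0.0028 -0.003   0.    ] offset mm in current axes [-3.6127 -0.0007 -1.8777] in final axes [-3.6184  0.0047 -1.8667]
t 18.03 tcp [0.5843 0.151  0.1071] rot deg [-179.8403   -0.1755 -160.1495] F [-4.0968 -8.0388  7.9676] open 0.010187654005411186
rotvec tool (deg,rad) [-0.1597 -0.1755  0.0007] [-0.0028 -0.0031  0.    ] offset mm in current axes [-3.6278  0.0125 -1.8811] in final axes [-3.6336  0.0178 -1.8699]
```

```bash
python3 - <<'E'
from h import *
p=read_camera('scene')
im=cv2.imread('pics/scene0.png')
a=np.mean([read_camera('scene')['img'].astype(float) for _ in range(4)],0)[...,::-1].astype(np.uint8)
A=cv2.resize(im[180:225,322:372],None,fx=8,fy=8,interpolation=cv2.INTER_CUBIC)
B=cv2.resize(a[185:230,355:405],None,fx=8,fy=8,interpolation=cv2.INTER_CUBIC)
cv2.imwrite('pics/cmp.png',np.hstack([A,B]))
for f in (-.012,-.008,-.004): print(f,[((proj(p,w(f+.024,.0315+s*.0215,z))-[322,180]+.45)*8).round() for s,z in((-1,.036),(-1,.087),(1,.087),(1,.036))])
for f in (.024,.028,.032,.036): print(f,[((proj(p,w(f+.024,.092+s*.0215,z))-[355,185]+.45)*8+[400,0]).round() for s,z in((-1,.036),(-1,.087),(1,.087),(1,.036))])
E
```

```text
-0.012 [array([110., 281.]), array([112., 121.]), array([265.,  97.]), array([259., 257.])]
-0.008 [array([114., 289.]), array([117., 128.]), array([270., 104.]), array([264., 264.])]
-0.004 [array([119., 297.]), array([122., 136.]), array([275., 112.]), array([269., 272.])]
0.024 [array([501., 277.]), array([511., 115.]), array([663.,  91.]), array([650., 252.])]
0.028 [array([507., 285.]), array([516., 123.]), array([669.,  98.]), array([656., 259.])]
0.032 [array([512., 293.]), array([522., 130.]), array([675., 106.]), array([661., 267.])]
0.036 [array([518., 301.]), array([527., 138.]), array([681., 113.]), array([667., 275.])]
```

View pics/cmp.png

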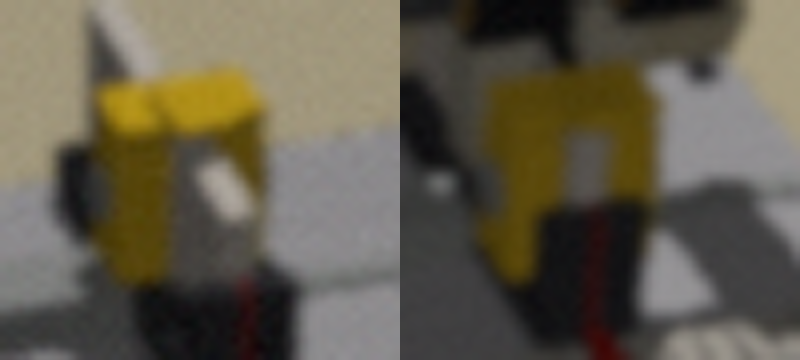

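apply_moves([
  {"offset":[-3,0.4,-1],"rotation":[-0.003,-0.006,0]},
  {"offset":[-4,0.4,-1],"rotation":[0,-0.01,0]},
  {"offset":[-5,0.4,-1],"rotation":[0,-0.012,0]},
])

```text
time: 18.53
tool_pos: [0.5854, 0.1514, 0.1069]
tool_rot: [-3.141, -0.004, -2.795]
contact_force: [-15.7, -13.0, 10.7]
opening: 0.0099
```

```bash
python3 - <<'E'
from h import *
goal(w(.02,.0916,.062),199.85)
E
```

```text
t 18.53 tcp [0.5854 0.1514 0.1069] rot deg [-179.994    -0.2551 -160.1153] F [-15.7142 -12.9984  10.7215] open 0.009920179954795846
rotvec tool (deg,rad) [-0.0061 -0.2551  0.0347] [-0.0001 -0.0045  0.0006] offset mm in current axes [-2.4568  0.0624 -2.1479] in final axes [-2.4663  0.0641 -2.137 ]
```

```bash
python3 - <<'E'
from h import *
for _ in range(12): p=read_camera('scene')
goal(w(.02,.0916,.062),199.85)
save(p,'s22.png',(205,130,435,270),3.4)
E
python3 m.py 370 386 378 392 s23.png |sed -n 3,4p
```

```text
t 19.13 tcp [0.5854 0.1513 0.1069] rot deg [-179.9946   -0.2441 -160.1224] F [-12.2432 -10.5646   7.3817] open 0.009973719383128243
rotvec tool (deg,rad) [-0.0055 -0.2441  0.0276] [-0.0001 -0.0043  0.0005] offset mm in current axes [-2.4886  0.0525 -2.1186] in final axes [-2.4976  0.0539 -2.108 ]
line [(211, np.float64(374.05)), (212, np.float64(375.17)), (213, np.float64(375.45)), (214, np.float64(376.07)), (215, np.float64(375.86)), (216, np.float64(375.57)), (217, np.float64(375.53)), (218, np.float64(375.91)), (219, np.float64(376.46)), (220, np.float64(378.32)), (221, np.float64(378.77)), (222, np.float64(378.71)), (223, np.float64(378.59)), (224, np.float64(378.67)), (225, np.float64(378.76)), (226, np.float64(379.21)), (227, np.float64(379.58)), (228, np.float64(380.09))]
mark [(224, np.float64(378.73)), (225, np.float64(378.89)), (226, np.float64(379.32)), (227, np.float64(379.67)), (228, np.float64(380.14)), (229, np.float64(380.71)), (230, np.float64(381.07)), (231, np.float64(381.41)), (232, np.float64(381.49)), (233, np.float64(381.48)), (234, np.float64(381.22)), (235, nan)]
```

View pics/s22.png

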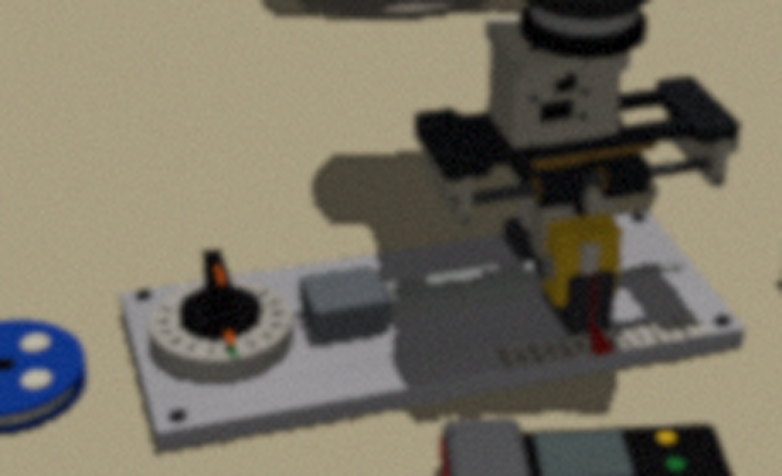

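The pose is stable. The pointer at (228,338) is on the green tick, the leg's red line meets the red mark at (598,335), the lever is against its stop, and the bystanders haven't moved. I'm handing in.

```bash
python3 -c "
from cell import *
print(hand_in()); s=observe(); print(s['time'],s['tool_pos'],s['opening'])"
```

```text
the job is handed in; nothing more can be done
None
the job is handed in; nothing more can be done
```

I set the dial to zero and let go. Then I drew the leg out about 60 mm to the red mark and slid the lever closed along the fin. I handed in at about 19.3 s, still gripping the fin and pressing lightly on the lever.

**Dial:** the last pictures show the orange pointer on the green tick. My measurements put it within about 1–3° of zero; the two cameras and the gripper angle differed by that much.

**Leg at the mark:** in the scene camera the leg's red line meets the red clip. The position held to about 0.1 mm over the last 0.6 s. My estimates of where the mark is spread over 91 to 93 mm along the gauge, so the true offset could be about 1 mm. I held the leg at about 91.5 mm.

**While closing the lever:** the leg slipped about 1.3 mm back from the mark for around a second, just after the lever reached its stop. I brought it back.

**Lever:** it came up against a hard stop at the same place in every push, including one of about 39 N. The travel measured in pictures was about 38 mm, give or take 2 mm, against the nominal 40 mm.

**Bystanders:** the arm never went near the scanner, the reel or the carton. The scanner and reel show in their original places in the last pictures; the carton was outside those crops, so I didn't check it again.

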